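Stow a servo piston in a cabinet tray on lock-out slides

TASK

Put the servo piston away in the bench cabinet: draw the sliding tray out by its handle until its catch locks, and stand the piston upright in the empty bay at the front left of the tray. Then press the release pad down and, with it held down, start the tray back in; let go of the pad and slide the tray gently home until it is fully shut. Keep the bushing in its bay and leave the other things on the bench where they are.

Things in the scene. Friction and masses are not known exactly. Their poses are not given: they have to be found in the camera images.
- cabinet: Low grey steel cabinet fixed to the bench, 250 x 262 x 118 mm. Origin on the bench, 135 mm behind its front (roof) edge; x points in, away from the robot, y left, z up. Roof edge (102 to 118 mm high) is 25 mm ahead of the shut tray's panel and 15 mm behind its handle: no room to come straight down there; lean the tool back to the robot by about 40 degrees. Tray slides out along -x.
- tray (a joint): Travel of the tray in m: 0 shut, grows as it comes out. At 0.168 the sprung tooth of its release lever snaps up before a strike on the cabinet and bars the way back; end stop at 0.174. Sliding takes 1.5 N, the last 30 mm before the lock up to 8 N. Starts 0 to 12 mm out. Pan behind a 244 x 70 mm grey panel (top 88 mm above the bench); floor 24 mm above the bench, bay walls 22 mm higher.
- handle (a point): Middle of the tray's bow handle: an upright steel bar, 8 mm thick, 36 mm straight length, 40 mm ahead of the middle of the tray's front panel, 56 mm above the bench. Nothing within 90 mm to its left or right. Axes as the cabinet's; moves with the tray.
- release_pad (a point): Top middle of the black ridged thumb pad (27 x 22 mm, 6 mm rib across its rear edge to push against) of the sprung release lever, right (-y) of the bays; 50 mm ahead of the roof edge when locked. Rest: 78 mm above the bench (54 over front_bay). Goes down 18 mm (2 to 3.5 N); 13 mm frees the catch. Once the tray is 10 mm in with it down, let it go. Passing the strike dips it 12 mm. Axes as cabinet's at rest.
- front_bay (a point): Centre of the floor of the empty bay at the front left of the tray (79 mm in x, 86 mm in y inside its walls, which are 22 mm high; the front panel closes it towards the robot). Axes as the cabinet's; moves with the tray.
- servo_piston: Bare aluminium servo piston standing upright on the bench, 61 mm high, 0.14 to 0.28 kg: round head 52 mm across and 22 mm high with two dark seal grooves, below a plain stem 18 mm across, by which it is taken. Origin at the centre of its underside, z up the stem.
- bronze_bushing: Bronze bushing, 38 mm across and 18 mm high, loose in the front right bay. Origin at the centre of its underside.
- right_bay (a point): Centre of the floor of the front right bay (79 x 98 mm), where the bushing stays.
- oil_cap: Black plastic screw cap, 40 mm across and 36 mm high, on the bench near the piston; stays. Origin at the centre of its underside.
- thread_bottle: Dark bottle with a red pointed top, 34 mm across and 100 mm high, on the bench near the piston; stays. Origin at the centre of its underside.
Mind the look-alikes: they are no part of the job. What is meant by the servo_piston is not yellow, and is the larger of those in its own colour.

How it is judged:
By the outcome, as a careful person would: the job done as asked, in the order asked, and still so for the second after the job is handed in, with the robot touching nothing.
It also fails if it takes over 72 s, if anything falls off the work surface, if the arm or the gripper's body presses on something with over 40 N, if the wrist force passes 120 N, or if a joint passes its speed limit or range.

ROBOT

A 7-joint arm with a two-finger parallel gripper is mounted at the origin on a cart in front of the work surface, level with it; the furniture and walls round the work are solid. World frame = base frame: x ahead of the robot, y to its left, z up, the work surface at z = 0. Lengths are in m, angles in rad, forces in N, time in s.
With the tool pointing down it reaches from about 0.425 to 0.925 m from the base axis. Payload 6.8 kg.
Tool frame: the origin (TCP) lies midway between the tips of the shut fingers; the grasp point (between the pads) lies 19 mm behind it; z points along the fingers, y is the line along which they close (so a half turn about z gives the same grasp; the last joint's range is limited). The gripper opens to 85 mm and grips with 20 to 120 N. Pads are 22 mm wide; open, the fingers measure 114 mm over their backs; the gripper's body (76 mm by 85 mm) begins 54 mm behind the grasp point. The pads swing forward as they close: fully open they stand 13 mm farther back than shut.
Start: joints at [-1.27, 0.477, 0.022, 1.555, -0.011, 1.109, -0.083], TCP at [0.268, 0.619, 0.231] pointing down, gripper open.
Joint ranges: [-2.96, 2.96], [-0.34, 2.1], [-1.41, 1.46], [0.24, 2.44], [-1.37, 4.51], [0.17, 1.92], [-2.96, 2.96]. Speed limits (rad/s): [2.39, 2.39, 3.14, 3.14, 3.14, 3.14, 3.14].

INTERFACE

Orientations are given as a unit quaternion [w, x, y, z].
In Python, from station import bot gives the robot as it stands.
- The arm moves only by the tool jog_arm, never from a script. Its argument "rows" is a list of rows, each an object of numbers: "fingers": the finger opening in mm, from 0 to 85.4; "x", "y", "z": the shift along the tool's x, y, z in mm; "ax", "ay", "az": the turn, a rotation vector about the tool's x, y, z in degrees. A call has exactly 8 rows; each row shifts and turns the commanded pose from where the row before left it, along the tool's axes as they then stand; what a row does not reach is not made up. A row lasts 1/10 s, in which the tool goes at most 50 mm and 8.59 degrees, less where a joint would pass 70% of its speed; a pose out of reach is approached as far as the arm can. A call with a gripper value outside its range is refused whole. The fingers move at their own pace and stop on an object; "force" is the grip in N (left out, the last holds). Time passes only in rows, so rows that do not move let the fingers close, or fill a call up. It gives the time, the measured TCP pose, the force, the opening and the grip force at its end, in the units of the state.
- bot.get_obs(): the state, without advancing time (a new reading comes with each control period).
- bot.read_camera(name): name is "scene" or "side" or "wrist"; returns a dict with "pixels" (480x640x3 uint8, red, green, blue), "vertical_fov" (degrees; the focal length in pixels is half the picture's height over the tangent of half this angle, whatever the lens; pixels are square), "cx", "cy" (the principal point, pixels), "dist_coeffs" ([k1, k2, p1, p2, k3] as OpenCV has them; the pictures are not rectified), "world_from_camera" (4x4, takes a point from camera to world coordinates). Camera axes: x right, y down, z forward; pixel columns grow to the right and rows downward; lengths in m; the calibration is good to about 2 mm. A picture is of the moment at which its call begins. There is no depth.
- bot.hand_in(): hands the job in; it is judged then, once.
The state is a dict: "t": time; "q": joint angles; "joint_vel": joint speeds; "joint_torque": joint torques, N m; "eef_pos": TCP position; "tool_rot": TCP orientation; "contact_force": force on the tool from outside, world axes, zero at the start; "torque": the same for the moment, N m; "gripper_width": opening from 0.0 (shut) to 1.0 (fully open); "grasp_force": force on a finger pad.
Only numpy, scipy, OpenCV 4.12 (cv2) and the standard library are available. Lean on these libraries where they do the work, as an engineer would, in place of code of your own. Each camera call takes 0.05 s, during which the arm holds its last target. There are 200 camera calls.

## Working session

There is one attempt and no reset: what is moved stays moved. The work goes in short steps, Python scripts to look and compute and a tool call to move; the robot and the scene stay as the last step left them, time stands still between calls to the robot, and variables do not carry over. Pictures are saved under pics/ and viewed, at most 10 in all, crops included, and the job is handed in when it is done.

Besides the shell and the picture viewer there is one more tool, called after ">>>" as name([rows], argument=value, ...), one row to a line, values as JSON. jog_arm: Moves the arm, as the interface text tells. Its arguments: {"type":"object","properties":{"rows":{"type":"array","items":{"type":"object","properties":{"fingers":{"type":"number"},"x":{"type":"number"},"y":{"type":"number"},"z":{"type":"number"},"ax":{"type":"number"},"ay":{"type":"number"},"az":{"type":"number"}}}},"force":{"type":"number"}},"required":["rows"]}

```bash
mkdir -p pics; ls
cat > h.py <<'E'
import numpy as np, cv2
from station import bot
def cap(n,f):
    c=bot.read_camera(n); cv2.imwrite('pics/'+f+'.png',c['pixels'][:,:,::-1]); 
    np.savez('pics/'+f+'.npz',**{k:v for k,v in c.items()}); return c
def cam(f):
    c=np.load('pics/'+f+'.npz'); F=240/np.tan(np.radians(float(c['vertical_fov']))/2)
    K=np.array([[F,0,float(c['cx'])],[0,F,float(c['cy'])],[0,0,1]]); return K,c['dist_coeffs'],c['world_from_camera']
def ray(f,p):
    K,d,T=cam(f); u=cv2.undistortPoints(np.array([[p]],float),K,d)[0,0]
    return T[:3,3],T[:3,:3]@np.array([u[0],u[1],1])
def onz(f,p,z):
    o,r=ray(f,p); return o+r*(z-o[2])/r[2]
def tri(obs):
    A=np.zeros((3,3));b=np.zeros(3)
    for f,p in obs:
        o,r=ray(f,p); r=r/np.linalg.norm(r); P=np.eye(3)-np.outer(r,r);A+=P;b+=P@o
    return np.linalg.solve(A,b)
def proj(f,X):
    K,d,T=cam(f); R=T[:3,:3].T; return cv2.projectPoints(np.atleast_2d(np.array(X,float)),cv2.Rodrigues(R)[0],-R@T[:3,3],K,d)[0][:,0]
E
python3 - <<'E'
from h import *
np.set_printoptions(precision=3,suppress=True)
for n in('scene','side','wrist'):
    c=cap(n,n+'0'); print(n,c['vertical_fov'],c['world_from_camera'])
print(bot.get_obs())
im=np.hstack([cv2.imread('pics/scene0.png'),cv2.imread('pics/side0.png')])
E
```

```text
pics
scene 56.15798179854116 [[-0.432 -0.478  0.765 -0.225]
 [-0.902  0.213 -0.376  0.415]
 [ 0.017 -0.852 -0.523  0.633]
 [ 0.     0.     0.     1.   ]]
side 46.61585139513174 [[-0.853 -0.346  0.391 -0.002]
 [-0.522  0.564 -0.64   0.938]
 [ 0.001 -0.75  -0.661  0.982]
 [ 0.     0.     0.     1.   ]]
wrist 68.83613084206053 [[ 0.398  0.873  0.283  0.195]
 [ 0.917 -0.378 -0.125  0.651]
 [-0.002  0.309 -0.951  0.372]
 [ 0.     0.     0.     1.   ]]
{'t': 0.15, 'q': array([-1.27 ,  0.478,  0.022,  1.556, -0.011,  1.109, -0.083]), 'joint_vel': array([ 0.002, -0.001,  0.   , -0.002, -0.002, -0.001,  0.001]), 'joint_torque': array([  0.002, -59.692,   1.61 , -28.149,   0.013,   0.007,  -0.   ]), 'eef_pos': array([0.268, 0.619, 0.231]), 'tool_rot': array([-0.   ,  0.203,  0.979, -0.001]), 'contact_force': array([ 0.194, -0.145,  0.503]), 'torque': array([-0.005, -0.024, -0.008]), 'grasp_force': 0.0, 'gripper_width': 0.9934448568323629}
```

View pics/scene0.png

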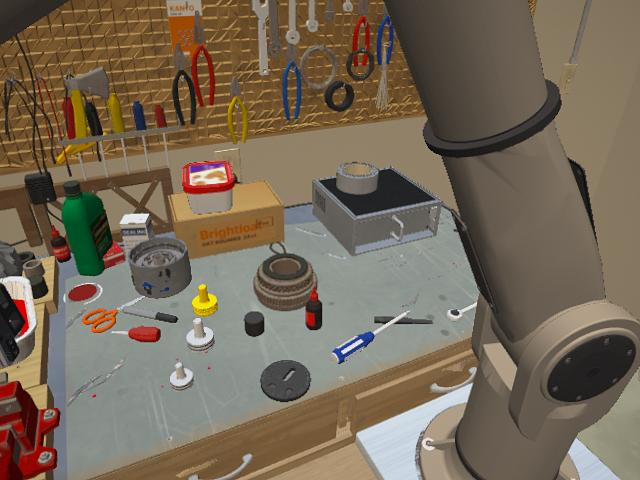

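View pics/side0.png

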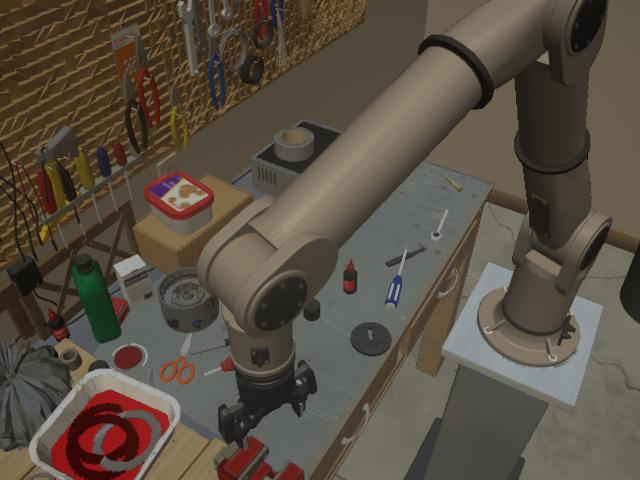

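The scene shows three look-alikes: yellow at (204,300), larger silver at (200,335) and smaller silver at (180,377). The silver one at (200,335) fits, being not yellow and the larger of its colour. The oil cap is at (254,323), the bottle at (314,310) and the cabinet handle at (397,228). I'll confirm in one crop with the cabinet beside it.

Run:
```python
from h import *
im=cv2.imread('pics/scene0.png')
a=cv2.resize(im[280:400,150:270],(400,400),interpolation=3)  # x3.333
b=cv2.resize(im[150:260,300:460],(800,550),interpolation=3)[:, :]
b=cv2.resize(im[160:260,305:445],(400,286),interpolation=3)
o=np.zeros((560,800,3),np.uint8); o[:400,:400]=a; 
b=cv2.resize(im[155:255,305:450],(0,0),fx=5.5,fy=5.5,interpolation=3)
cv2.imwrite('pics/c1.png',a); cv2.imwrite('pics/c2.png',b); print(b.shape)
n=np.array
cv2.imwrite('pics/c3.png',cv2.vconcat([b[:, :797],]))
```

```text
(550, 798, 3)
```

View pics/c1.png

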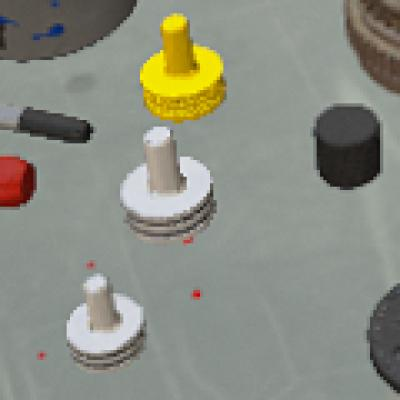

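View pics/c2.png

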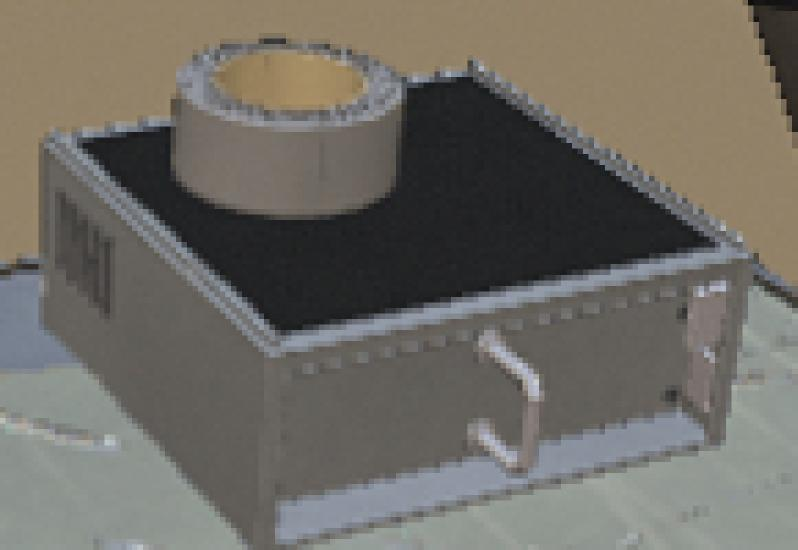

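The target is confirmed as the silver piston with two dark seal grooves, at crop (167,190), which is scene (200,337). In the cabinet crop, the front roof corners are at (275,350) and (745,255), the back-left corner at (45,140) and the handle bar at (530,425).

```bash
cat >> h.py <<'E'
np.set_printoptions(precision=4,suppress=True)
def q2R(q):
    from scipy.spatial.transform import Rotation as R
    return R.from_quat([q[1],q[2],q[3],q[0]]).as_matrix()
E
python3 - <<'E'
from h import *
c=lambda u,v:(305+u/5.5-.4,155+v/5.5-.4)
L=onz('scene0',c(275,343),.118);R=onz('scene0',c(745,252),.118);B=onz('scene0',c(45,140),.118)
print(L,R,B,np.linalg.norm(L-R),np.linalg.norm(L-B)); d=L-R; print('xin yaw',np.degrees(np.arctan2(-d[0],d[1])), np.degrees(np.arctan2((B-L)[1],(B-L)[0])))
print('handle',onz('scene0',c(530,425),.056))
k=lambda u,v:(150+u/3.333-.35,280+v/3.333-.35)
print('stem top',onz('scene0',k(159,133),.061),'head',onz('scene0',k(167,188),.022))
print('small',onz('scene0',k(94,281),.045),'yellow',onz('scene0',k(175,20),.06),'oil',onz('scene0',k(348,118),.036))
print('bottle',onz('scene0',(314,328),.0))
s=bot.get_obs();print(q2R(s['tool_rot']))
E
```

```text
[ 0.5926 -0.0837  0.118 ] [ 0.5817 -0.3336  0.118 ] [ 0.8302 -0.0835  0.118 ] 0.2501864962909117 0.2375790083426546
xin yaw -2.504981890199785 0.040424729043835025
handle [ 0.5733 -0.2132  0.056 ]
stem top [0.449  0.3343 0.061 ] head [0.4458 0.3354 0.022 ]
small [0.3675 0.3891 0.045 ] yellow [0.5512 0.3011 0.06  ] oil [0.4455 0.2245 0.036 ]
bottle [0.3973 0.1144 0.    ]
[[-0.9176  0.3975 -0.0004]
 [ 0.3975  0.9176 -0.0013]
 [-0.0001 -0.0014 -1.    ]]
```

```bash
cat >> h.py <<'E'
from scipy.spatial.transform import Rotation as Ro
YAW=-2.0
def pose(yaw=YAW,lean=0):  # tool y = cab y, tool x=-cab x, lean toward robot
    return Ro.from_euler('z',yaw,degrees=True)*Ro.from_matrix(np.array([[-1,0,0],[0,1,0],[0,0,-1.]]).T)*Ro.from_rotvec([0,-np.radians(lean),0])
def plan(tp,tR,n=8,start=None):
    s=bot.get_obs(); q=s['tool_rot']
    p0,R0=(np.array(s['eef_pos']),Ro.from_quat([q[1],q[2],q[3],q[0]])) if start is None else start
    rv=(R0.inv()*tR).as_rotvec(); tp=np.array(tp,float)
    p,R=p0.copy(),R0
    print('dist',np.linalg.norm(tp-p0)*1e3,'ang',np.degrees(np.linalg.norm(rv)),'per row rot',np.round(np.degrees(rv)/n,2))
    for i in range(n):
        d=R.inv().apply(p0+(tp-p0)*(i+1)/n-p); d=np.round(d*1e3,1); p=p+R.apply(d/1e3); R=R*Ro.from_rotvec(rv/n)
        print(d)
    return tp,tR
def st():
    s=bot.get_obs(); q=s['tool_rot']; M=q2R(q)
    print('t',s['t'],'p',s['eef_pos'],'z',M[:,2],'y',M[:,1],'F',s['contact_force'],'g',s['gripper_width']*85.4,s['grasp_force'],'q',s['q'])
E
python3 - <<'E'
from h import *
plan([.41,.33,.27],pose())
E
```

```text
dist 324.3225230076501 ang 21.421518091369915 per row rot [-0.01 -0.   -2.68]
[-30.6 -26.1  -4.9]
[-29.4 -27.5  -4.9]
[-28.1 -28.9  -4.9]
[-26.6 -30.1  -4.9]
[-25.3 -31.3  -4.9]
[-23.7 -32.5  -4.9]
[-22.2 -33.6  -4.9]
[-20.7 -34.5  -4.9]
```

>>> jog_arm([
  {"x": -30,"y": -26,"z": -5,"az": -2.7,"fingers": 85},
  {"x": -29,"y": -27,"z": -5,"az": -2.7},
  {"x": -28,"y": -29,"z": -5,"az": -2.7},
  {"x": -27,"y": -30,"z": -5,"az": -2.7},
  {"x": -25,"y": -31,"z": -5,"az": -2.7},
  {"x": -24,"y": -33,"z": -5,"az": -2.7},
  {"x": -22,"y": -34,"z": -5,"az": -2.7},
  {"x": -21,"y": -35,"z": -5,"az": -2.7},
])

```text
invalid input
```

Run:
```python
from h import *
cap('wrist','w1'); st()
print(proj('w1',[[.449,.334,.061],[.446,.335,.022]]))
tp=plan([.47,-.21,.24],pose(lean=40),n=16)
```

```text
t 0.2 p [0.2682 0.6191 0.2307] z [-0.0004 -0.0011 -1.    ] y [ 0.3975  0.9176 -0.0011] F [-0.4657 -0.4792 -0.0923] g 85.36190826260706 0.0 q [-1.2701  0.4775  0.0224  1.556  -0.0115  1.1093 -0.0831]
[[161.9166 447.6052]
 [174.0751 419.9402]]
dist 853.3266325777989 ang 45.17488812591247 per row rot [-0.47 -2.47 -1.28]
[-32.2 -42.5  -0.5]
[-31.2 -43.3   0.5]
[-30.2 -43.9   1.4]
[-29.1 -44.6   2.4]
[-28.  -45.3   3.2]
[-26.8 -45.9   4. ]
[-25.6 -46.6   4.8]
[-24.3 -47.1   5.5]
[-23.  -47.8   6.1]
[-21.7 -48.2   6.7]
[-20.3 -48.8   7.1]
[-18.8 -49.3   7.7]
[-17.4 -49.8   7.9]
[-16.  -50.2   8.4]
[-14.4 -50.6   8.5]
[-13.  -51.    8.7]
```

>>> jog_arm([
  {"fingers": 85,"x": -30,"y": -26,"z": -5,"ax": 0,"ay": 0,"az": -2.7},
  {"fingers": 85,"x": -29,"y": -27,"z": -5,"ax": 0,"ay": 0,"az": -2.7},
  {"fingers": 85,"x": -28,"y": -29,"z": -5,"ax": 0,"ay": 0,"az": -2.7},
  {"fingers": 85,"x": -27,"y": -30,"z": -5,"ax": 0,"ay": 0,"az": -2.7},
  {"fingers": 85,"x": -25,"y": -31,"z": -5,"ax": 0,"ay": 0,"az": -2.7},
  {"fingers": 85,"x": -24,"y": -33,"z": -5,"ax": 0,"ay": 0,"az": -2.7},
  {"fingers": 85,"x": -22,"y": -34,"z": -5,"ax": 0,"ay": 0,"az": -2.7},
  {"fingers": 85,"x": -21,"y": -35,"z": -5,"ax": 0,"ay": 0,"az": -2.7},
])

```text
t: 1.0
eef_pos: [0.4105, 0.3287, 0.2715]
tool_rot: [-0.0, 0.015, 1.0, 0.0]
contact_force: [0.4, 0.8, 0.6]
gripper_width: 0.998
grasp_force: 0.0
```

Run:
```python
from h import *
cap('wrist','w1'); st()
print(proj('w1',[[.449,.334,.061],[.446,.335,.022]]))
plan([.49,-.21,.155],pose(lean=40),n=16)
```

```text
t 1.05 p [0.4149 0.3215 0.2723] z [ 0.0024 -0.0029 -1.    ] y [ 0.0365  0.9993 -0.0028] F [ 2.5121 -5.6672 -0.4773] g 84.98802047151835 0.0 q [-0.8416  0.189   0.0705  1.8673 -0.0107  1.0861  0.7669]
[[327.0135 244.109 ]
 [327.2962 230.9962]]
dist 549.4512353084867 ang 39.85799749526531 per row rot [-0.01 -2.49 -0.  ]
[ -5.9 -33.    7.4]
[ -5.5 -33.    7.7]
[ -5.2 -33.    7.9]
[ -4.9 -33.    8.2]
[ -4.5 -33.    8.3]
[ -4.1 -33.1   8.5]
[ -3.8 -33.    8.7]
[ -3.4 -33.    8.8]
[ -3.  -33.    8.9]
[ -2.6 -33.    9.1]
[ -2.2 -33.1   9.1]
[ -1.8 -33.    9.3]
[ -1.4 -33.    9.3]
[ -1.  -33.    9.3]
[ -0.6 -33.1   9.4]
[ -0.1 -33.    9.4]
```

View pics/w1.png

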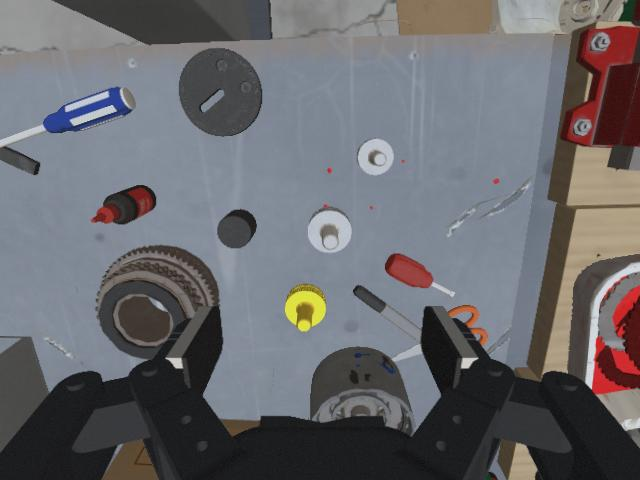

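The wrist view shows the target piston's head at (329,230) and its stem top at (331,242), within 3 px of the scene estimate. The small one is at (376,157) and the yellow one at (305,308), both clear. Now to the handle.

>>> jog_arm([
  {"fingers": 85,"x": -6,"y": -33,"z": 7,"ax": 0,"ay": -2.5,"az": 0},
  {"fingers": 85,"x": -5.5,"y": -33,"z": 7.5,"ax": 0,"ay": -2.5,"az": 0},
  {"fingers": 85,"x": -5,"y": -33,"z": 8,"ax": 0,"ay": -2.5,"az": 0},
  {"fingers": 85,"x": -5,"y": -33,"z": 8,"ax": 0,"ay": -2.5,"az": 0},
  {"fingers": 85,"x": -4.5,"y": -33,"z": 8,"ax": 0,"ay": -2.5,"az": 0},
  {"fingers": 85,"x": -4,"y": -33,"z": 8.5,"ax": 0,"ay": -2.5,"az": 0},
  {"fingers": 85,"x": -4,"y": -33,"z": 8.5,"ax": 0,"ay": -2.5,"az": 0},
  {"fingers": 85,"x": -3.5,"y": -33,"z": 9,"ax": 0,"ay": -2.5,"az": 0},
])

```text
t: 1.85
eef_pos: [0.4489, 0.064, 0.213]
tool_rot: [0.175, 0.016, 0.984, -0.002]
contact_force: [0.6, -0.2, 0.0]
gripper_width: 0.995
grasp_force: 0.0
```

>>> jog_arm([
  {"fingers": 85,"x": -3,"y": -33,"z": 9,"ax": 0,"ay": -2.5,"az": 0},
  {"fingers": 85,"x": -2.5,"y": -33,"z": 9,"ax": 0,"ay": -2.5,"az": 0},
  {"fingers": 85,"x": -2,"y": -33,"z": 9,"ax": 0,"ay": -2.5,"az": 0},
  {"fingers": 85,"x": -2,"y": -33,"z": 9,"ax": 0,"ay": -2.5,"az": 0},
  {"fingers": 85,"x": -1.5,"y": -33,"z": 9,"ax": 0,"ay": -2.5,"az": 0},
  {"fingers": 85,"x": -1,"y": -33,"z": 9.5,"ax": 0,"ay": -2.5,"az": 0},
  {"fingers": 85,"x": -0.5,"y": -33,"z": 9.5,"ax": 0,"ay": -2.5,"az": 0},
  {"fingers": 85,"x": 0,"y": -33,"z": 9.5,"ax": 0,"ay": -2.5,"az": 0},
])

```text
t: 2.65
eef_pos: [0.4707, -0.0962, 0.183]
tool_rot: [0.264, 0.011, 0.964, 0.009]
contact_force: [0.2, 0.8, 0.1]
gripper_width: 0.994
grasp_force: 0.0
```

Run:
```python
from h import *
cap('wrist','w2'); st()
im=cv2.imread('pics/w2.png')[::-1,::-1]
cv2.imwrite('pics/w2r.png',im)
print(proj('w2',[[.5733,-.2132,.056],[.5926,-.0837,.118],[.5817,-.3336,.118]]))
```

```text
t 2.7 p [ 0.4706 -0.0972  0.1827] z [ 0.5096  0.0121 -0.8603] y [0.0151 0.9996 0.023 ] F [-0.1884 -2.1489 -0.0142] g 84.96117471619557 0.0 q [-0.0207  0.0179  0.1492  2.4349 -0.4667  0.1778  2.1158]
[[192.3878 250.0049]
 [336.4448 316.7072]
 [ 37.7692 317.3438]]
```

View pics/w2.png

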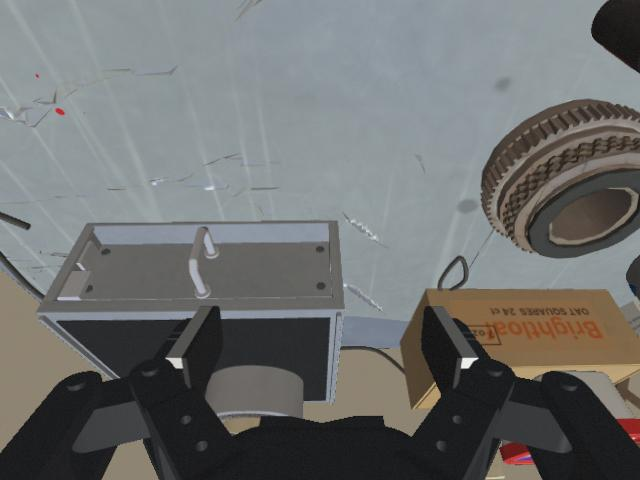

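The wrist view (upside-down, robot at the top) shows the handle bar from (200,230) to (194,262). The roof's front-top corners are near (343,309) and (38,315), and the release strip's slot is at (75,285). Joints 4 and 6 are at their limits here, so I need to move outward first and lean afterwards.

Run:
```python
from h import *
c=lambda u,v:(305+u/5.5-.4,155+v/5.5-.4)
print('h',tri([('scene0',c(530,425)),('w2',(196.5,247))]),onz('w2',(196.5,247),.056))
L=tri([('scene0',c(275,343)),('w2',(343,309))]);R=tri([('scene0',c(745,252)),('w2',(38,314))]);print(L,R,np.linalg.norm(L-R))
L=onz('w2',(343,309),.118);R=onz('w2',(38,314),.118);print(L,R,np.linalg.norm(L-R))
plan([.54,-.211,.17],pose(lean=40))
```

```text
h [ 0.5605 -0.2037  0.0645] [ 0.5693 -0.2082  0.056 ]
[ 0.5831 -0.0787  0.1202] [ 0.6225 -0.3727  0.0912] 0.2980336151403171
[ 0.5803 -0.0785  0.118 ] [ 0.5763 -0.3299  0.118 ] 0.2513982046336602
dist 133.90502130245062 ang 9.552137352502417 per row rot [ 0.22 -1.17  0.02]
[ -7.  -14.1   5.6]
[ -6.9 -14.1   5.8]
[ -6.8 -14.1   6. ]
[ -6.6 -14.1   6.2]
[ -6.6 -14.    6.4]
[ -6.4 -14.    6.6]
[ -6.3 -14.    6.7]
[ -6.1 -13.9   7. ]
```

Run:
```python
from h import *
plan([.525,-.209,.13],pose(-1.7,lean=40))
```

```text
dist 135.04822729756268 ang 9.517774437325023 per row rot [ 0.2  -1.17 -0.01]
[ -2.8 -14.    9. ]
[ -2.7 -14.    9. ]
[ -2.5 -14.    9.2]
[ -2.2 -13.9   9.3]
[ -2.1 -13.9   9.3]
[ -1.9 -13.9   9.5]
[ -1.7 -13.8   9.5]
[ -1.5 -13.8   9.6]
```

>>> jog_arm([
  {"fingers": 85,"x": -4,"y": -23,"z": 14,"ax": 0.2,"ay": 0,"az": 0},
  {"fingers": 85,"x": -4,"y": -23,"z": 14,"ax": 0.2,"ay": 0,"az": 0},
  {"fingers": 85,"x": -4,"y": -23,"z": 14,"ax": 0.2,"ay": -1,"az": 0},
  {"fingers": 85,"x": -3,"y": -22,"z": 15,"ax": 0.2,"ay": -1,"az": 0},
  {"fingers": 85,"x": -2,"y": -20,"z": 16,"ax": 0.2,"ay": -2,"az": 0},
  {"fingers": 85,"x": 0,"y": 0,"z": 0,"ax": 0.2,"ay": -2,"az": 0},
  {"fingers": 85,"x": 0,"y": 0,"z": 0,"ax": 0.2,"ay": -2,"az": 0},
  {"fingers": 85,"x": 0,"y": 0,"z": 0,"ax": 0.2,"ay": -1.5,"az": 0},
])

```text
t: 3.5
eef_pos: [0.5144, -0.1895, 0.1792]
tool_rot: [0.306, 0.012, 0.952, 0.011]
contact_force: [-0.7, -0.3, 0.3]
gripper_width: 0.993
grasp_force: 0.0
```

Run:
```python
from h import *
st()
plan([.583,-.211,.0415],pose(-1.7,lean=40))
```

```text
t 3.5 p [ 0.5144 -0.1895  0.1792] z [ 0.5831  0.0139 -0.8123] y [0.0167 0.9994 0.0291] F [-0.7231 -0.3151  0.2501] g 84.78477803849974 0.0 q [ 0.7637  0.1884 -0.4212  2.308  -1.087   0.1699  2.9526]
dist 155.37366160039676 ang 4.72897915827194 per row rot [ 0.22 -0.55 -0.05]
[ 3.  -3.  18.9]
[ 3.1 -3.  19. ]
[ 3.4 -2.9 18.9]
[ 3.5 -2.8 18.9]
[ 3.7 -2.7 18.9]
[ 3.9 -2.7 18.8]
[ 4.1 -2.6 18.8]
[ 4.2 -2.5 18.8]
```

```bash
cat > kin.py <<'E'
import numpy as np, itertools
from scipy.optimize import least_squares
from scipy.spatial.transform import Rotation as Ro
D=[([-1.2701,.4775,.0224,1.556,-.0115,1.1093,-.0831],[.2682,.6191,.2307],[-.0004,-.0011,-1],[.3975,.9176,-.0011]),
([-.8416,.189,.0705,1.8673,-.0107,1.0861,.7669],[.4149,.3215,.2723],[.0024,-.0029,-1],[.0365,.9993,-.0028]),
([-.0207,.0179,.1492,2.4349,-.4667,.1778,2.1158],[.4706,-.0972,.1827],[.5096,.0121,-.8603],[.0151,.9996,.023]),
([.7637,.1884,-.4212,2.308,-1.087,.1699,2.9526],[.5144,-.1895,.1792],[.5831,.0139,-.8123],[.0167,.9994,.0291])]
def fk(P,q,sg):
    o=P[:21].reshape(7,3); R=Ro.identity(); p=np.zeros(3)
    for i in range(7):
        ax=np.array([0,0,sg[i]]) if i%2==0 else np.array([0,sg[i],0.])
        R=R*Ro.from_rotvec(ax*q[i]); p=p+R.apply(o[i])
    R=R*Ro.from_euler('z',P[21]); return p,R
def res(P,sg):
    r=[]
    for q,p,z,y in D:
        a,R=fk(P,q,sg); M=R.as_matrix(); r+=list(a-p)+list(.3*(M[:,2]-z))+list(.3*(M[:,1]-y))
    return np.array(r+list(.003*P[:21]))
def fit():
    best=None
    for s in itertools.product([1,-1],repeat=4):
        sg=[s[0],1,s[1],1,s[2],1,s[3]]
        for y0 in (0,1.57,3.14):
            x0=np.zeros(22);x0[2]=.4;x0[8]=.4;x0[14]=.4;x0[20]=.25;x0[21]=y0
            x=least_squares(res,x0,args=(sg,))
            if best is None or x.cost<best[0]: best=(x.cost,x.x,sg)
    return best
if __name__=='__main__':
    c,P,sg=fit(); print(c,sg); print(np.round(P[:21].reshape(7,3),3),P[21])
    for q,p,z,y in D: print(fk(P,q,sg)[0]-p)
    np.savez('kin.npz',P=P,sg=sg)
E
python3 kin.py
```

```text
1.105810195361165e-06 [-1, 1, -1, 1, -1, 1, -1]
[[ 0.106 -0.008  0.084]
 [-0.075 -0.008  0.221]
 [ 0.1   -0.019  0.221]
 [-0.198 -0.019  0.144]
 [ 0.096 -0.023  0.144]
 [-0.025 -0.023  0.099]
 [-0.011  0.038  0.099]] 1.5707457724316003
[ 5.93654318e-07 -6.20981960e-06 -3.83388337e-06]
[3.36397428e-07 6.72697817e-06 4.44899455e-06]
[-8.69145348e-07  1.00096428e-06 -5.68335247e-07]
[-1.61604506e-06 -2.28410017e-06 -8.03311164e-07]
```

```bash
cat >> kin.py <<'E'
lo=np.array([-2.96,-.34,-1.41,.24,-1.37,.17,-2.96])+.03; hi=np.array([2.96,2.1,1.46,2.44,4.51,1.92,2.96])-.03
def ik(P,sg,p,R,q0,w=.0):
    f=lambda q:np.r_[(lambda a:np.r_[(a[0]-p)*10,3*(a[1].inv()*R).as_rotvec()])(fk(P,q,sg)),w*(q-q0)]
    x=least_squares(f,np.clip(q0,lo+1e-3,hi-1e-3),bounds=(lo,hi)); a=fk(P,x.x,sg)
    return x.x,np.linalg.norm(a[0]-p),np.degrees((a[1].inv()*R).magnitude())
E
python3 - <<'E'
from kin import *
from h import pose
np.set_printoptions(precision=2,suppress=True)
k=np.load('kin.npz');P,sg=k['P'],k['sg']
for d in (0,.06,.12,.17):
  h=np.array([.571-d,-.2105+d*.03,.056])
  for yaw in(-1.7,-20):
    for lean in(0,20,30,40):
        if d>.1 and lean==40: continue
        R=pose(yaw,lean); p=h+R.apply([0,0,.019])
        b=min((ik(P,sg,p,R,np.array(q0)) for q0 in ([0.3,.3,0,2,0,.4,1.7],[.7637,.1884,-.4212,2.308,-1.087,.1699,2.9526],[.3,.3,0.3,2,.5,.4,1.2])),key=lambda t:t[1]*1e3+t[2])
        print(d,yaw,lean,b[0],'err mm %.1f deg %.1f'%(b[1]*1e3,b[2]))
E
```

```text
0 -1.7 0 [ 0.23  0.61 -0.07  2.01  0.08  0.53  1.64] err mm 0.0 deg 0.0
0 -1.7 20 [ 0.28  0.54  0.12  2.17 -1.06  0.2   2.93] err mm 0.0 deg 0.0
0 -1.7 30 [ 0.38  0.52 -0.    2.13 -1.05  0.2   2.93] err mm 21.8 deg 6.3
0 -1.7 40 [ 0.49  0.52 -0.14  2.09 -1.03  0.2   2.93] err mm 43.2 deg 12.7
0 -20 0 [ 0.19  0.62  0.04  1.99 -0.04  0.53  1.48] err mm 0.0 deg 0.0
0 -20 20 [ 0.13  0.53  0.35  2.24 -1.34  0.2   2.93] err mm 1.1 deg 0.3
0 -20 30 [ 0.14  0.51  0.34  2.21 -1.34  0.2   2.93] err mm 24.1 deg 7.1
0 -20 40 [ 0.15  0.48  0.34  2.17 -1.34  0.2   2.93] err mm 46.7 deg 13.9
0.06 -1.7 0 [ 0.12  0.54  0.16  2.17 -0.2   0.44  1.98] err mm 0.0 deg 0.0
0.06 -1.7 20 [ 0.32  0.45  0.1   2.3  -1.02  0.2   2.93] err mm 9.5 deg 2.5
0.06 -1.7 30 [ 0.45  0.43 -0.05  2.26 -1.01  0.2   2.93] err mm 31.4 deg 8.5
0.06 -1.7 40 [ 0.6   0.42 -0.21  2.23 -1.    0.2   2.93] err mm 53.0 deg 14.6
0.06 -20 0 [ 0.15  0.54  0.15  2.17 -0.19  0.44  1.67] err mm 0.0 deg 0.0
0.06 -20 20 [ 0.14  0.45  0.37  2.36 -1.29  0.2   2.93] err mm 10.6 deg 2.9
0.06 -20 30 [ 0.15  0.41  0.36  2.33 -1.3   0.2   2.93] err 
[... 308 characters left out ...]
 41.0 deg 10.2
0.12 -20 0 [ 0.14  0.46  0.21  2.35 -0.27  0.35  1.8 ] err mm 0.0 deg 0.0
0.12 -20 20 [ 0.17  0.39  0.33  2.41 -1.01  0.2   2.67] err mm 26.1 deg 5.3
0.12 -20 30 [ 0.21  0.34  0.32  2.41 -1.18  0.2   2.88] err mm 48.7 deg 10.8
0.17 -1.7 0 [ 0.    0.46  0.48  2.41 -0.56  0.4   2.51] err mm 15.6 deg 1.7
0.17 -1.7 20 [ 0.51  0.35 -0.1   2.41 -0.64  0.2   2.58] err mm 47.0 deg 6.2
0.17 -1.7 30 [ 0.73  0.32 -0.29  2.41 -0.84  0.2   2.84] err mm 60.6 deg 10.7
0.17 -20 0 [ 0.02  0.46  0.48  2.41 -0.56  0.4   2.22] err mm 15.6 deg 1.7
0.17 -20 20 [ 0.27  0.35  0.2   2.41 -0.67  0.2   2.32] err mm 52.0 deg 7.2
0.17 -20 30 [ 0.32  0.3   0.18  2.41 -0.84  0.2   2.54] err mm 68.8 deg 12.3
```

Run:
```python
from kin import *
from h import pose
np.set_printoptions(precision=2,suppress=True)
k=np.load('kin.npz');P,sg=k['P'],k['sg']
for d in (0,.06,.12,.17):
  h=np.array([.571-d,-.2105+d*.03,.056])
  for yaw in(-1.7,-20,178.3):
    for lean in(0,20,30,40,50):
        R=pose(yaw,lean if yaw<90 else -lean); p=h+R.apply([0,0,.019])
        b=min((ik(P,sg,p,R,np.array(q0)) for q0 in ([0.3,.3,0,2,3.1,.4,-1.5],[.2,.3,0.,2.2,2.5,.3,-1],[.3,.3,0,2,3.1,.4,1.5],[.2,.3,0.,2.2,2.5,.3,2])),key=lambda t:t[1]*1e3+t[2])
        if b[1]<.02:print(d,yaw,lean,b[0],'err mm %.1f deg %.1f'%(b[1]*1e3,b[2]))
```

```text
0 -1.7 0 [ 0.52  0.58 -0.54  2.12  0.55  0.58  1.13] err mm 0.0 deg 0.0
0 -1.7 20 [ 0.28  0.54  0.12  2.17 -1.06  0.2   2.93] err mm 0.0 deg 0.0
0 -1.7 30 [-0.11  0.53  0.77  2.41  4.48  0.61 -2.53] err mm 10.8 deg 2.0
0 -20 0 [ 0.77  0.63 -0.89  2.19  0.8   0.69  0.54] err mm 0.0 deg 0.0
0 -20 20 [ 0.15  0.48  0.36  2.37  4.48  0.2  -2.85] err mm 0.9 deg 0.3
0 -20 30 [-0.32  0.66  1.08  2.41  4.48  0.66 -2.87] err mm 17.1 deg 3.5
0 178.3 0 [ 0.4   0.45 -0.35  2.36  0.4   0.39 -1.9 ] err mm 0.0 deg 0.0
0 178.3 20 [ 0.29  0.45  0.15  2.41 -1.34  0.2   0.14] err mm 14.9 deg 4.5
0.06 -1.7 0 [ 0.44  0.48 -0.37  2.28  0.41  0.43  1.27] err mm 0.0 deg 0.0
0.06 -1.7 20 [ 0.32  0.45  0.1   2.3  -1.02  0.2   2.93] err mm 9.5 deg 2.5
0.06 -20 0 [ 0.55  0.48 -0.5   2.32  0.53  0.45  0.83] err mm 0.0 deg 0.0
0.06 -20 20 [ 0.14  0.45  0.37  2.36 -1.29  0.2   2.93] err mm 10.6 deg 2.9
0.06 178.3 0 [-0.03  0.47  0.43  2.41 -0.56  0.36 -0.7 ] err mm 0.0 deg 0.0
0.12 -1.7 0 [ 0.2   0.44  0.06  2.37 -0.08  0.33  1.86] err mm 0.0 deg 0.0
0.12 -20 0 [ 0.23  0.44  0.04  2.38 -0.05  0.33  1.53] err mm 0.0 deg 0.0
0.17 -1.7 0 [ 0.    0.46  0.48  2.41 -0.56  0.4   2.51] err mm 15.6 deg 1.7
0.17 -20 0 [ 0.02  0.46  0.48  2.41 -0.56  0.4   2.22] err mm 15.6 deg 1.7
```

Run:
```python
from h import *
plan([.550,-.21,.134],pose(-4,lean=17))
```

```text
dist 61.110134499288435 ang 18.922895085142255 per row rot [0.36 2.32 0.25]
[-0.4 -2.6  7.2]
[-0.7 -2.6  7.1]
[-1.  -2.6  7.1]
[-1.3 -2.5  7.1]
[-1.6 -2.4  7.1]
[-1.9 -2.4  7. ]
[-2.2 -2.4  6.9]
[-2.5 -2.3  6.9]
```

>>> jog_arm([
  {"fingers": 85,"x": 0,"y": 0,"z": 0,"ax": 0.4,"ay": 4,"az": 0.2},
  {"fingers": 85,"x": 0,"y": 0,"z": 0,"ax": 0.4,"ay": 4,"az": 0.2},
  {"fingers": 85,"x": 0,"y": 0,"z": 0,"ax": 0.4,"ay": 4,"az": 0.2},
  {"fingers": 85,"x": -2,"y": -4,"z": 10,"ax": 0.4,"ay": 3,"az": 0.2},
  {"fingers": 85,"x": -2,"y": -4,"z": 10,"ax": 0.4,"ay": 2,"az": 0.2},
  {"fingers": 85,"x": -3,"y": -4,"z": 11,"ax": 0.3,"ay": 1,"az": 0.2},
  {"fingers": 85,"x": -3,"y": -4,"z": 11,"ax": 0.3,"ay": 0.5,"az": 0.2},
  {"fingers": 85,"x": -4,"y": -4,"z": 11,"ax": 0.3,"ay": 0,"az": 0.2},
])

```text
t: 4.3
eef_pos: [0.5485, -0.2079, 0.1335]
tool_rot: [0.172, 0.026, 0.985, -0.003]
contact_force: [-0.1, 0.5, 0.0]
gripper_width: 0.994
grasp_force: 0.0
```

```bash
cat >> h.py <<'E'
def log():
    s=bot.get_obs(); M=q2R(s['tool_rot']); 
    with open('log.txt','a') as f: f.write(' '.join('%.6f'%v for v in [*s['q'],*s['eef_pos'],*M[:,2],*M[:,1]])+'\n')
E
cat >> kin.py <<'E'
def load():
    for l in open('log.txt'):
        v=list(map(float,l.split())); D.append((v[:7],v[7:10],v[10:13],v[13:]))
E
python3 - <<'E'
from h import *
from kin import *
st(); log(); k=np.load('kin.npz'); s=bot.get_obs(); print('pred err',fk(k['P'],s['q'],k['sg'])[0]-s['eef_pos'])
plan([.550,-.21,.134],pose(-4,lean=17))
E
```

```text
t 4.3 p [ 0.5485 -0.2079  0.1335] z [ 0.3388 -0.0153 -0.9407] y [0.0531 0.9986 0.0029] F [-0.108   0.5493  0.0147] g 84.9010483713702 0.0 q [ 0.2051  0.3232  0.1182  2.1193 -0.3423  0.386   2.1254]
pred err [-0.0144 -0.012   0.0116]
dist 2.6250466206990146 ang 2.9849328601063636 per row rot [0.06 0.35 0.11]
[-0.2 -0.2  0. ]
[-0.2 -0.3  0. ]
[-0.2 -0.2  0. ]
[-0.3 -0.3  0. ]
[-0.2 -0.2  0. ]
[-0.2 -0.3  0. ]
[-0.2 -0.2  0.1]
[-0.2 -0.3 -0. ]
```

>>> jog_arm([
  {"fingers": 85,"x": 1,"y": -1,"z": 14,"ax": 0,"ay": 0,"az": 0},
  {"fingers": 85,"x": 1,"y": 0,"z": 15,"ax": 0,"ay": 0,"az": 0},
  {"fingers": 85,"x": 0,"y": 0,"z": 15,"ax": 0,"ay": 0,"az": 0},
  {"fingers": 85,"x": 0,"y": 0,"z": 15,"ax": 0,"ay": 0,"az": 0},
  {"fingers": 85,"x": 0,"y": 0,"z": 15,"ax": 0,"ay": 0,"az": 0},
  {"fingers": 85,"x": 0,"y": 0,"z": 12,"ax": 0,"ay": 0,"az": 0},
  {"fingers": 85,"x": 0,"y": 0,"z": 4,"ax": 0,"ay": 0,"az": 0},
  {"fingers": 85,"x": 0,"y": 0,"z": 0,"ax": 0,"ay": 0,"az": 0},
])

```text
t: 5.1
eef_pos: [0.5759, -0.2104, 0.0479]
tool_rot: [0.172, 0.027, 0.985, -0.003]
contact_force: [0.9, -0.0, 0.1]
gripper_width: 0.999
grasp_force: 0.0
```

Run:
```python
from h import *
st(); log(); cap('wrist','w3')
print(proj('w3',[[.571,-.2105,.056]]))
im=cv2.imread('pics/w3.png'); cv2.imwrite('pics/w3r.png',cv2.resize(im,None,fx=1.25,fy=1.25))
```

```text
t 5.1 p [ 0.5759 -0.2104  0.0479] z [ 0.3379 -0.0145 -0.9411] y [0.0535 0.9986 0.0038] F [ 0.862  -0.0062  0.1212] g 85.33325212540139 0.0 q [ 0.2817  0.5057  0.0146  2.0972 -0.4242  0.2226  2.2094]
[[319.5209 318.4763]]
```

View pics/w3r.png

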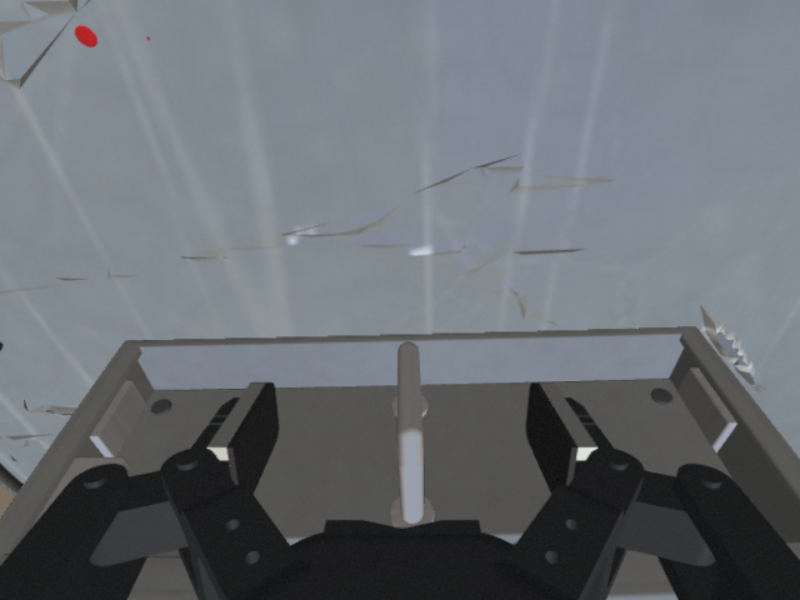

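The bar stands between the open fingers at (409,390) in the enlarged picture. It is 3 mm off centre, so I shift and close.

>>> jog_arm([
  {"fingers": 30,"x": 0,"y": 3,"z": 0,"ax": 0,"ay": 0,"az": 0},
  {"fingers": 0,"x": 0,"y": 0,"z": 0,"ax": 0,"ay": 0,"az": 0},
  {"fingers": 0,"x": 0,"y": 0,"z": 0,"ax": 0,"ay": 0,"az": 0},
  {"fingers": 0,"x": 0,"y": 0,"z": 0,"ax": 0,"ay": 0,"az": 0},
  {"fingers": 0,"x": 0,"y": 0,"z": 0,"ax": 0,"ay": 0,"az": 0},
  {"fingers": 0,"x": 0,"y": 0,"z": 0,"ax": 0,"ay": 0,"az": 0},
  {"fingers": 0,"x": 0,"y": 0,"z": 0,"ax": 0,"ay": 0,"az": 0},
  {"fingers": 0,"x": 0,"y": 0,"z": 0,"ax": 0,"ay": 0,"az": 0},
], force=50)

```text
t: 5.95
eef_pos: [0.5768, -0.208, 0.0491]
tool_rot: [0.173, 0.027, 0.985, -0.003]
contact_force: [-1.0, -1.4, 2.2]
gripper_width: 0.074
grasp_force: 49.0
```

Run:
```python
from h import *
from kin import *
st(); log(); load(); c,P,sg=fit(); np.savez('kin.npz',P=P,sg=sg); print(c,np.round(P[:21].reshape(7,3),3)); 
np.set_printoptions(precision=2,suppress=True)
s=bot.get_obs(); p0=s['eef_pos']; h0=p0-.019*q2R(s['tool_rot'])[:,2]; print(h0)
for d in (0,.04,.08,.12,.15,.17):
  for lean in (20,10,0,-10,-20):
    R=pose(-3,lean); p=h0+np.array([-d,d*.03,0])+R.apply([0,0,.019])
    b=ik(P,sg,p,R,np.array(s['q'])); print(d,lean,b[0],'err mm %.1f deg %.1f'%(b[1]*1e3,b[2]))
```

```text
t 5.95 p [ 0.5768 -0.208   0.0491] z [ 0.3398 -0.0158 -0.9404] y [0.0535 0.9986 0.0026] F [-0.9656 -1.3829  2.1834] g 6.282324106019389 48.97443629801273 q [ 0.2731  0.5029  0.0185  2.0993 -0.4247  0.2207  2.2048]
1.7771046622710748e-06 [[-0.    -0.015  0.286]
 [ 0.    -0.015  0.271]
 [-0.    -0.016  0.271]
 [-0.002 -0.016  0.236]
 [ 0.001 -0.     0.236]
 [-0.001 -0.     0.163]
 [-0.     0.     0.163]]
[ 0.57 -0.21  0.07]
0 20 [ 0.26  0.5   0.03  2.1  -0.44  0.22  2.22] err mm 0.0 deg 0.0
0 10 [ 0.14  0.54  0.16  1.99 -0.28  0.46  2.03] err mm 0.0 deg 0.0
0 0 [ 0.09  0.6   0.21  1.87 -0.19  0.69  1.93] err mm 0.0 deg 0.0
0 -10 [ 0.06  0.67  0.24  1.74 -0.14  0.92  1.88] err mm 0.0 deg 0.0
0 -20 [ 0.04  0.76  0.27  1.61 -0.13  1.13  1.86] err mm 0.0 deg 0.0
0.04 20 [ 0.23  0.46  0.1   2.19 -0.72  0.2   2.52] err mm 0.0 deg 0.0
0.04 10 [ 0.24  0.49  0.05  2.07 -0.16  0.41  1.95] err mm 0.0 deg 0.0
0.04 0 [ 0.19  0.54  0.09  1.95 -0.07  0.65  1.85] err mm 0.0 deg 0.0
0.04 -10 [ 0.16  0.62  0.12  1.83 -0.04  0.87  1.81] err mm 0.0 deg 0.0
0.04 -20 [ 0.12  0.7   0.16  1.71 -0.04  1.08  1.
[... 697 characters left out ...]
r mm 0.0 deg 0.0
0.15 20 [ 1.03  0.45 -0.73  2.36  1.07  0.2   0.88] err mm 0.0 deg 0.0
0.15 10 [ 0.45  0.38 -0.12  2.29 -0.02  0.31  1.88] err mm 0.0 deg 0.0
0.15 0 [ 0.34  0.42 -0.03  2.18  0.02  0.54  1.81] err mm 0.0 deg 0.0
0.15 -10 [0.28 0.49 0.02 2.08 0.05 0.75 1.77] err mm 0.0 deg 0.0
0.15 -20 [0.23 0.57 0.04 1.97 0.06 0.95 1.75] err mm 0.0 deg 0.0
0.17 20 [ 1.13  0.45 -0.82  2.4   1.18  0.22  0.8 ] err mm 0.0 deg 0.0
0.17 10 [ 0.54  0.36 -0.2   2.32  0.06  0.3   1.82] err mm 0.0 deg 0.0
0.17 0 [ 0.39  0.4  -0.08  2.22  0.06  0.52  1.79] err mm 0.0 deg 0.0
0.17 -10 [0.3  0.47 0.   2.12 0.06 0.73 1.77] err mm 0.0 deg 0.0
0.17 -20 [0.25 0.55 0.03 2.01 0.08 0.93 1.74] err mm 0.0 deg 0.0
```

Run:
```python
from h import *
s=bot.get_obs(); R0=q2R(s['tool_rot']); h0=s['eef_pos']-.019*R0[:,2]
R=Ro.from_matrix(R0)*Ro.from_rotvec([0,np.radians(20),0])
R1=Ro.from_matrix(R0)*Ro.from_rotvec([0,np.radians(12),0])
a=plan(h0+[-.08,.0024,0]+R1.apply([0,0,.019]),R1)
plan(h0+[-.155,.0047,0]+R.apply([0,0,.019]),R,start=a)
```

```text
dist 83.89633998066975 ang 12.0 per row rot [0.  1.5 0. ]
[ 9.9 -0.2 -3.5]
[10.  -0.3 -3.1]
[10.1 -0.2 -3. ]
[10.1 -0.2 -2.6]
[10.2 -0.3 -2.5]
[10.3 -0.2 -2.1]
[10.3 -0.2 -1.8]
[10.3 -0.3 -1.6]
dist 77.67944188396272 ang 7.999999999999997 per row rot [-0.  1.  0.]
[ 9.6 -0.2 -1.3]
[ 9.7 -0.2 -1.2]
[ 9.6 -0.2 -0.9]
[ 9.7 -0.3 -0.8]
[ 9.7 -0.2 -0.7]
[ 9.7 -0.2 -0.4]
[ 9.7 -0.2 -0.3]
[ 9.7 -0.2 -0.2]
```

>>> jog_arm([
  {"fingers": 0,"x": 5,"y": 0,"z": -1.8,"ax": 0,"ay": 1,"az": 0},
  {"fingers": 0,"x": 9,"y": -0.2,"z": -3.2,"ax": 0,"ay": 1.5,"az": 0},
  {"fingers": 0,"x": 10,"y": -0.3,"z": -3.1,"ax": 0,"ay": 1.5,"az": 0},
  {"fingers": 0,"x": 10,"y": -0.2,"z": -2.7,"ax": 0,"ay": 1.5,"az": 0},
  {"fingers": 0,"x": 10,"y": -0.3,"z": -2.5,"ax": 0,"ay": 1.5,"az": 0},
  {"fingers": 0,"x": 10,"y": -0.2,"z": -2.2,"ax": 0,"ay": 1.5,"az": 0},
  {"fingers": 0,"x": 10,"y": -0.2,"z": -1.9,"ax": 0,"ay": 1.5,"az": 0},
  {"fingers": 0,"x": 10,"y": -0.3,"z": -1.6,"ax": 0,"ay": 1.5,"az": 0},
])

```text
t: 6.75
eef_pos: [0.4994, -0.206, 0.0488]
tool_rot: [0.072, 0.027, 0.997, -0.001]
contact_force: [1.6, -6.4, -2.3]
gripper_width: 0.077
grasp_force: 49.0
```

>>> jog_arm([
  {"fingers": 0,"x": 9.5,"y": -0.6,"z": -1.3,"ax": 0,"ay": 1,"az": 0},
  {"fingers": 0,"x": 9.5,"y": -0.5,"z": -1.2,"ax": 0,"ay": 1,"az": 0},
  {"fingers": 0,"x": 9.5,"y": -0.5,"z": -1,"ax": 0,"ay": 1,"az": 0},
  {"fingers": 0,"x": 9.5,"y": -0.5,"z": -0.8,"ax": 0,"ay": 1,"az": 0},
  {"fingers": 0,"x": 9.5,"y": -0.5,"z": -0.6,"ax": 0,"ay": 1,"az": 0},
  {"fingers": 0,"x": 9.5,"y": -0.5,"z": -0.4,"ax": 0,"ay": 1,"az": 0},
  {"fingers": 0,"x": 9.5,"y": -0.5,"z": -0.2,"ax": 0,"ay": 1,"az": 0},
  {"fingers": 0,"x": 9.5,"y": -0.5,"z": 0,"ax": 0,"ay": 1,"az": 0},
])

```text
t: 7.55
eef_pos: [0.4247, -0.204, 0.0486]
tool_rot: [0.004, 0.026, 1.0, 0.002]
contact_force: [2.2, 3.6, 15.7]
gripper_width: 0.079
grasp_force: 51.6
```

Run:
```python
from h import *
st(); log(); s=bot.get_obs(); h=s['eef_pos']-.019*q2R(s['tool_rot'])[:,2]; d=h-[.5768-.019*.3398,-.208+.019*.0158,.0491+.019*.9404]; print(h,d, np.degrees(np.arctan2(d[1],-d[0])))
```

```text
t 7.55 p [ 0.4247 -0.204   0.0486] z [ 0.0075  0.0042 -1.    ] y [0.0516 0.9987 0.0045] F [ 2.2389  3.5834 15.6871] g 6.737826973660701 51.64930399507284 q [ 0.0959  0.4366  0.2714  2.1932 -0.238   0.5327  2.0674]
[ 0.4246 -0.2041  0.0676] [-0.1457  0.0036  0.0006] 1.4221526691388182
```

>>> jog_arm([
  {"fingers": 0,"x": 3,"y": -0.2,"z": -0.4,"ax": 0,"ay": 0,"az": 0},
  {"fingers": 0,"x": 3,"y": -0.1,"z": -0.3,"ax": 0,"ay": 0,"az": 0},
  {"fingers": 0,"x": 3,"y": -0.1,"z": -0.3,"ax": 0,"ay": 0,"az": 0},
  {"fingers": 0,"x": 3,"y": -0.1,"z": 0,"ax": 0,"ay": 0,"az": 0},
  {"fingers": 0,"x": 3,"y": -0.1,"z": 0,"ax": 0,"ay": 0,"az": 0},
  {"fingers": 0,"x": 2,"y": -0.1,"z": 0,"ax": 0,"ay": 0,"az": 0},
  {"fingers": 0,"x": 2,"y": -0.1,"z": 0,"ax": 0,"ay": 0,"az": 0},
  {"fingers": 0,"x": 0,"y": 0,"z": 0,"ax": 0,"ay": 0,"az": 0},
])

```text
t: 8.35
eef_pos: [0.4113, -0.2038, 0.0488]
tool_rot: [0.008, 0.025, 1.0, 0.001]
contact_force: [21.2, 1.0, -18.0]
gripper_width: 0.073
grasp_force: 48.7
```

```bash
cat >> h.py <<'E'
def hd():
    s=bot.get_obs(); h=s['eef_pos']-.019*q2R(s['tool_rot'])[:,2]; d=h-[.5768-.019*.3398,-.208+.019*.0158,.0491+.019*.9404]; print('handle',h,d,'F',s['contact_force'])
E
python3 - <<'E'
from h import *
hd()
E
```

```text
handle [ 0.4109 -0.2038  0.0678] [-0.1594  0.0039  0.0008] F [ 21.1968   0.9697 -17.9734]
```

>>> jog_arm([
  {"fingers": 0,"x": 1,"y": 0,"z": 0.3,"ax": 0,"ay": 0,"az": 0},
  {"fingers": 0,"x": 1,"y": 0,"z": 0.3,"ax": 0,"ay": 0,"az": 0},
  {"fingers": 0,"x": 1,"y": 0,"z": 0.3,"ax": 0,"ay": 0,"az": 0},
  {"fingers": 0,"x": 0,"y": 0,"z": 0,"ax": 0,"ay": 0,"az": 0},
  {"fingers": 0,"x": -2,"y": 0,"z": 0,"ax": 0,"ay": 0,"az": 0},
  {"fingers": 0,"x": -2,"y": 0,"z": 0,"ax": 0,"ay": 0,"az": 0},
  {"fingers": 0,"x": -2,"y": 0,"z": 0,"ax": 0,"ay": 0,"az": 0},
  {"fingers": 0,"x": -2,"y": 0,"z": 0,"ax": 0,"ay": 0,"az": 0},
])

```text
t: 9.15
eef_pos: [0.4121, -0.2037, 0.0486]
tool_rot: [0.005, 0.025, 1.0, 0.002]
contact_force: [-0.1, 3.6, 18.7]
gripper_width: 0.074
grasp_force: 53.3
```

Run:
```python
from h import *
hd()
```

```text
handle [ 0.4119 -0.2038  0.0676] [-0.1584  0.0039  0.0006] F [-0.0588  3.592  18.7177]
```

>>> jog_arm([
  {"fingers": 0,"x": -2,"y": 0,"z": -0.3,"ax": 0,"ay": 0,"az": 0},
  {"fingers": 0,"x": -1,"y": 0,"z": -0.3,"ax": 0,"ay": 0,"az": 0},
  {"fingers": 0,"x": -1,"y": 0,"z": -0.3,"ax": 0,"ay": 0,"az": 0},
  {"fingers": 0,"x": -1,"y": 0,"z": 0,"ax": 0,"ay": 0,"az": 0},
  {"fingers": 0,"x": 0,"y": 0,"z": 0,"ax": 0,"ay": 0,"az": 0},
  {"fingers": 0,"x": 0,"y": 0,"z": 0,"ax": 0,"ay": 0,"az": 0},
  {"fingers": 0,"x": 0,"y": 0,"z": 0,"ax": 0,"ay": 0,"az": 0},
  {"fingers": 0,"x": 0,"y": 0,"z": 0,"ax": 0,"ay": 0,"az": 0},
])

```text
t: 9.95
eef_pos: [0.4141, -0.2037, 0.0487]
tool_rot: [0.002, 0.026, 1.0, 0.003]
contact_force: [-0.3, 3.7, 9.2]
gripper_width: 0.077
grasp_force: 52.6
```

Run:
```python
from h import *
hd()
```

```text
handle [ 0.414  -0.2038  0.0677] [-0.1563  0.0039  0.0007] F [-0.308   3.6597  9.2146]
```

>>> jog_arm([
  {"fingers": 0,"x": -1,"y": 0,"z": -0.3,"ax": 0,"ay": 0,"az": 0},
  {"fingers": 0,"x": -1,"y": 0,"z": -0.3,"ax": 0,"ay": 0,"az": 0},
  {"fingers": 0,"x": -1,"y": 0,"z": 0,"ax": 0,"ay": 0,"az": 0},
  {"fingers": 0,"x": -1,"y": 0,"z": 0,"ax": 0,"ay": 0,"az": 0},
  {"fingers": 0,"x": -1,"y": 0,"z": 0,"ax": 0,"ay": 0,"az": 0},
  {"fingers": 0,"x": 0,"y": 0,"z": 0,"ax": 0,"ay": 0,"az": 0},
  {"fingers": 0,"x": 0,"y": 0,"z": 0,"ax": 0,"ay": 0,"az": 0},
  {"fingers": 0,"x": 0,"y": 0,"z": 0,"ax": 0,"ay": 0,"az": 0},
])

```text
t: 10.75
eef_pos: [0.4187, -0.2039, 0.0487]
tool_rot: [0.002, 0.026, 1.0, 0.003]
contact_force: [-1.1, 5.7, 5.6]
gripper_width: 0.08
grasp_force: 52.0
```

Run:
```python
from h import *
hd(); cap('scene','s2'); cap('side','d2')
a=cv2.imread('pics/s2.png')[140:320,290:470]; b=cv2.imread('pics/d2.png')
o=np.hstack([cv2.resize(a,(500,500),interpolation=3),cv2.resize(b[60:300,240:384],(300,500),interpolation=3)]); cv2.imwrite('pics/v8.png',o)
```

```text
handle [ 0.4186 -0.204   0.0677] [-0.1517  0.0037  0.0007] F [-1.0994  5.6602  5.5916]
```

View pics/v8.png

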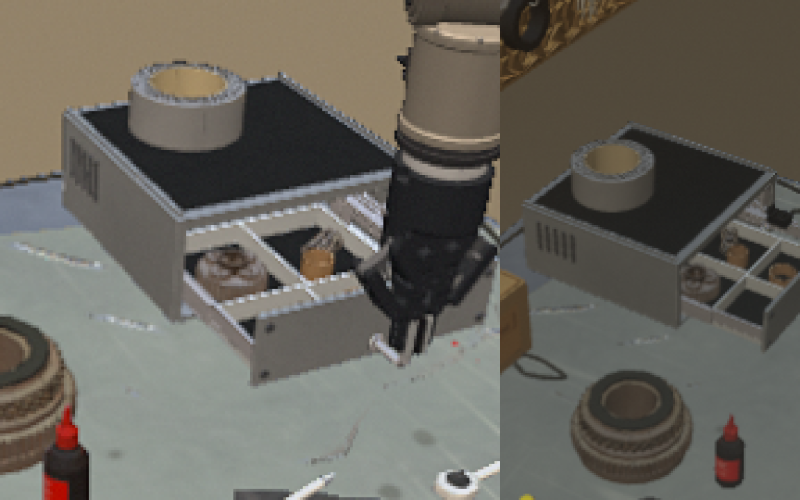

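>>> jog_arm([
  {"fingers": 0,"x": 4,"y": -0.3,"z": 0,"ax": 0,"ay": 0,"az": 0},
  {"fingers": 0,"x": 4,"y": -0.2,"z": 0,"ax": 0,"ay": 0,"az": 0},
  {"fingers": 0,"x": 3,"y": -0.2,"z": 0,"ax": 0,"ay": 0,"az": 0},
  {"fingers": 0,"x": 3,"y": -0.2,"z": 0,"ax": 0,"ay": 0,"az": 0},
  {"fingers": 0,"x": 3,"y": 0,"z": 0,"ax": 0,"ay": 0,"az": 0},
  {"fingers": 0,"x": 3,"y": 0,"z": 0,"ax": 0,"ay": 0,"az": 0},
  {"fingers": 0,"x": 0,"y": 0,"z": 0,"ax": 0,"ay": 0,"az": 0},
  {"fingers": 0,"x": 0,"y": 0,"z": 0,"ax": 0,"ay": 0,"az": 0},
])

```text
t: 11.65
eef_pos: [0.4104, -0.2039, 0.0491]
tool_rot: [0.011, 0.023, 1.0, 0.0]
contact_force: [32.5, 4.9, -36.1]
gripper_width: 0.078
grasp_force: 48.6
```

Run:
```python
from h import *
hd()
```

```text
handle [ 0.41   -0.2039  0.0681] [-0.1603  0.0038  0.0011] F [ 32.527    4.9421 -36.1019]
```

>>> jog_arm([
  {"fingers": 0,"x": -6,"y": 0.2,"z": -0.3,"ax": 0,"ay": 0,"az": 0},
  {"fingers": 0,"x": -5,"y": 0.2,"z": 0,"ax": 0,"ay": 0,"az": 0},
  {"fingers": 0,"x": -4,"y": 0.2,"z": 0,"ax": 0,"ay": 0,"az": 0},
  {"fingers": 0,"x": -4,"y": 0.2,"z": 0,"ax": 0,"ay": 0,"az": 0},
  {"fingers": 0,"x": -3,"y": 0,"z": 0,"ax": 0,"ay": 0,"az": 0},
  {"fingers": 0,"x": -2,"y": 0,"z": 0,"ax": 0,"ay": 0,"az": 0},
  {"fingers": 0,"x": 0,"y": 0,"z": 0,"ax": 0,"ay": 0,"az": 0},
  {"fingers": 0,"x": 0,"y": 0,"z": 0,"ax": 0,"ay": 0,"az": 0},
])

```text
t: 12.45
eef_pos: [0.4232, -0.204, 0.0489]
tool_rot: [0.002, 0.026, 1.0, 0.003]
contact_force: [1.1, 6.3, 2.1]
gripper_width: 0.077
grasp_force: 54.2
```

Run:
```python
from h import *
hd()
```

```text
handle [ 0.4231 -0.2041  0.0679] [-0.1473  0.0036  0.0009] F [1.1425 6.3074 2.1382]
```

In the scene half, the tray stands out with the panel's top-left corner at crop (252,340) and the roof corner at (184,212). The bushing is at the front right, and the front-left bay is empty (seen in the side half at (750,305)).

Run:
```python
from h import *
c=lambda u,v:(290+u/2.778-.3,140+v/2.778-.3)
a=onz('s2',c(252,338),.088); b=onz('s2',c(184,211),.118); print(a,b,'travel',(b-a)[0]+.025)
s=bot.get_obs(); print(s['joint_torque'],s['q'],s['torque'])
```

```text
[ 0.4413 -0.0642  0.088 ] [ 0.5971 -0.0899  0.118 ] travel 0.18078062203394737
[  2.6732 -41.3401   6.7351 -15.2844   0.6405  -0.0178  -0.1894] [ 0.0963  0.4356  0.2721  2.1938 -0.2368  0.5364  2.068 ] [ 0.7855 -0.7319  0.1854]
```

Run:
```python
from h import *
cap('scene','s3'); hd()
```

```text
handle [ 0.4231 -0.2041  0.0679] [-0.1472  0.0036  0.0009] F [1.2332 5.9892 1.739 ]
```

>>> jog_arm([
  {"fingers": 0,"x": 4,"y": -0.3,"z": 0,"ax": 0,"ay": 0,"az": 0},
  {"fingers": 0,"x": 4,"y": -0.3,"z": 0,"ax": 0,"ay": 0,"az": 0},
  {"fingers": 0,"x": 4,"y": -0.3,"z": 0,"ax": 0,"ay": 0,"az": 0},
  {"fingers": 0,"x": 3,"y": -0.3,"z": 1,"ax": 0,"ay": 0,"az": 0},
  {"fingers": 0,"x": 3,"y": -0.3,"z": 2,"ax": 0,"ay": 0,"az": 0},
  {"fingers": 0,"x": 2,"y": -0.3,"z": 2,"ax": 0,"ay": 0,"az": 0},
  {"fingers": 0,"x": 0,"y": 0,"z": 0,"ax": 0,"ay": 0,"az": 0},
  {"fingers": 0,"x": 0,"y": 0,"z": 0,"ax": 0,"ay": 0,"az": 0},
])

```text
t: 13.3
eef_pos: [0.4119, -0.2038, 0.0486]
tool_rot: [0.01, 0.024, 1.0, 0.003]
contact_force: [5.8, 18.3, 48.8]
gripper_width: 0.076
grasp_force: 59.6
```

Run:
```python
from h import *
hd(); st(); cap('scene','s4'); cap('wrist','w4')
g=lambda f:cv2.imread('pics/'+f+'.png')
for A,(u,v) in (('panel corner',(381,262)),('bushing',(404,235))):
  t=g('s3')[v-9:v+10,u-12:u+13]
  for f in('s2','s3','s4'):
    r=cv2.matchTemplate(g(f)[v-30:v+31,u-35:u+36],t,cv2.TM_CCOEFF_NORMED); m=cv2.minMaxLoc(r); print(A,f,m[3][0]-23,m[3][1]-21,m[1])
K=g('s4')[190:290,335:475]; cv2.imwrite('pics/v9.png',np.vstack([cv2.resize(K,(420,300),interpolation=3)]))
```

```text
handle [ 0.4116 -0.2039  0.0676] [-0.1588  0.0038  0.0006] F [ 5.7887 18.2739 48.8464]
t 13.3 p [ 0.4119 -0.2038  0.0486] z [ 0.0192  0.0052 -0.9998] y [0.0478 0.9988 0.0061] F [ 5.7887 18.2739 48.8464] g 6.512765558228297 59.64814469218254 q [ 0.1127  0.4182  0.2631  2.2257 -0.2435  0.5068  2.0891]
panel corner s2 1 1 0.9948694705963135
panel corner s3 0 0 1.0
panel corner s4 2 2 0.9434066414833069
bushing s2 1 1 0.9762240648269653
bushing s3 0 0 0.999999463558197
bushing s4 3 2 0.9409118890762329
```

>>> jog_arm([
  {"fingers": 0,"x": 0,"y": 0.5,"z": -1.5,"ax": 0,"ay": 0,"az": 0},
  {"fingers": 0,"x": 0,"y": 0.5,"z": -1.5,"ax": 0,"ay": 0,"az": 0},
  {"fingers": 0,"x": 1,"y": 0.4,"z": 0.2,"ax": 0,"ay": 0,"az": 0},
  {"fingers": 0,"x": 1,"y": 0,"z": 0.2,"ax": 0,"ay": 0,"az": 0},
  {"fingers": 0,"x": 1,"y": 0,"z": 0.2,"ax": 0,"ay": 0,"az": 0},
  {"fingers": 0,"x": 1,"y": 0,"z": 0.2,"ax": 0,"ay": 0,"az": 0},
  {"fingers": 0,"x": 0,"y": 0,"z": 0,"ax": 0,"ay": 0,"az": 0},
  {"fingers": 0,"x": 0,"y": 0,"z": 0,"ax": 0,"ay": 0,"az": 0},
])

```text
t: 14.2
eef_pos: [0.4111, -0.2039, 0.0488]
tool_rot: [0.012, 0.024, 1.0, 0.0]
contact_force: [24.5, 8.9, -1.6]
gripper_width: 0.073
grasp_force: 53.0
```

Run:
```python
from h import *
hd(); s=bot.get_obs(); print(s['torque'],s['joint_vel'])
```

```text
handle [ 0.4106 -0.2039  0.0678] [-0.1597  0.0038  0.0008] F [24.4993  8.9221 -1.6464]
[ 1.6396 -4.9311  0.0785] [-0.0005 -0.0014  0.0003 -0.0003 -0.0004 -0.0002 -0.0018]
```

View pics/w4.png

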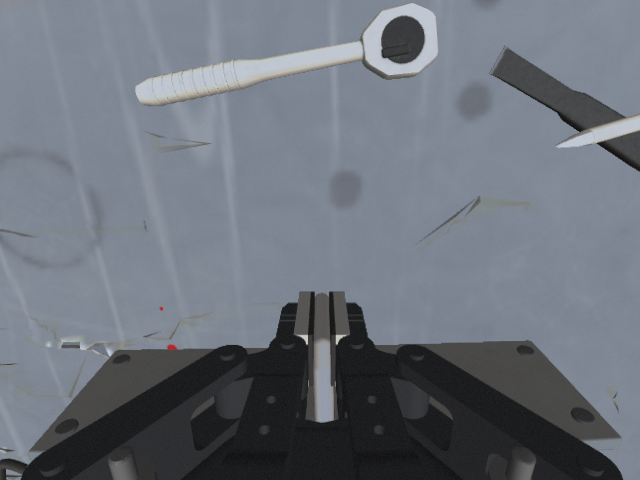

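The wrist view shows the bar at (322,300–420) gripped between the pads, with nothing else touching. I'll measure the tray's travel by fitting model edges to the pictures.

```bash
cat > fitc.py <<'E'
from h import *
from scipy.optimize import minimize
from scipy.ndimage import map_coordinates
def grad(f,s=1.0):
    g=cv2.GaussianBlur(cv2.imread('pics/'+f+'.png',0).astype(float),(0,0),s)
    return np.hypot(cv2.Sobel(g,-1,1,0),cv2.Sobel(g,-1,0,1))
def seg(a,b,n=60): return np.array(a)+(np.array(b)-a)*np.linspace(0.03,.97,n)[:,None]
def W(c,L): # cab frame->world
    x,y,th=c; C,S=np.cos(th),np.sin(th); return np.c_[x+C*L[:,0]-S*L[:,1],y+S*L[:,0]+C*L[:,1],L[:,2]]
def score(G,f,c,segs):
    s=0
    for a,b in segs:
        p=proj(f,W(c,seg(a,b))); s+=map_coordinates(G,[p[:,1],p[:,0]],order=1).mean()
    return s/len(segs)
def cabsegs(w,l):
    h=w/2; x=-.135; e=x+l
    return [((x,-h,.118),(x,h,.118)),((x,h,.118),(e,h,.118)),((x,-h,.118),(e,-h,.118)),((x,h,0),(x,h,.118)),((x,-h,.102),(x,h,.102)),((e,h,0),(e,h,.118))]
def pansegs(d):
    x=-.11-d; return [((x,-.122,.088),(x,.122,.088)),((x,.122,.018),(x,.122,.088))]
E
python3 - <<'E'
from fitc import *
G={f:grad(f) for f in('scene0','s4')}
best=[]
for w,l in ((.25,.262),(.262,.25)):
    fun=lambda c:-score(G['scene0'],'scene0',c,cabsegs(w,l))
    r=min(((fun((x,y,t)),(x,y,t)) for x in np.arange(.705,.745,.003) for y in np.arange(-.225,-.19,.003) for t in np.radians([-3,-2,-1,0])),key=lambda z:z[0])
    r=minimize(fun,r[1],method='Nelder-Mead',options=dict(initial_simplex=np.array([r[1]]*4)+np.vstack([np.zeros(3),np.diag([.003,.003,.01])])))
    print(w,l,r.fun,r.x,np.degrees(r.x[2])); best.append((r.fun,r.x,w,l))
b=min(best,key=lambda z:z[0]); c=b[1]; np.save('cab.npy',c)
ds=np.arange(0,.2,.001)
for f in('scene0','s4','s3'):
    g=grad(f); v=np.array([score(g,f,c,pansegs(d)) for d in ds]); i=v.argsort()[::-1][:6]; print(f,ds[i],v[i])
E
```

```text
0.25 0.262 -112.98567182689037 [ 0.7303 -0.2182 -0.0112] -0.6394204980906778
0.262 0.25 -97.48838652825197 [ 0.733  -0.2219  0.0151] 0.8647111128716354
scene0 [0.105 0.106 0.104 0.107 0.103 0.108] [55.7199 55.4258 55.0242 54.311  53.3455 52.7991]
s4 [0.052 0.053 0.054 0.051 0.055 0.05 ] [126.4598 126.3495 125.8588 124.564  123.4762 121.2466]
s3 [0.042 0.043 0.041 0.044 0.04  0.045] [127.6312 126.6219 126.1632 124.5043 123.3035 120.8976]
```

Run:
```python
from fitc import *
c=np.load('cab.npy'); ds=np.arange(.13,.2,.001)
for f in('s2','s3','s4'):
  for s in(.8,1.5):
    g=grad(f,s)
    for k in (0,1):
      v=np.array([score(g,f,c,[pansegs(d)[k]]) for d in ds]); i=[j for j in range(1,len(v)-1) if v[j]>v[j-1] and v[j]>=v[j+1]]; print(f,s,k,[(round(ds[j],3),round(v[j])) for j in i])
p=proj('s4',W(c,np.array([[-.135,.125,.118],[-.135,-.125,.118],[-.11-.17,.122,.088],[-.11-.17,.122,.018]]))); print(p)
```

```text
s2 0.8 0 [(np.float64(0.143), 47), (np.float64(0.148), 49), (np.float64(0.16), 92), (np.float64(0.182), 44)]
s2 0.8 1 [(np.float64(0.131), 102), (np.float64(0.133), 103), (np.float64(0.141), 119), (np.float64(0.159), 59), (np.float64(0.165), 57), (np.float64(0.18), 22), (np.float64(0.195), 21)]
s2 1.5 0 [(np.float64(0.159), 63), (np.float64(0.176), 33), (np.float64(0.182), 33)]
s2 1.5 1 [(np.float64(0.134), 75), (np.float64(0.14), 80), (np.float64(0.166), 36), (np.float64(0.195), 19)]
s3 0.8 0 [(np.float64(0.14), 48), (np.float64(0.154), 91), (np.float64(0.173), 45), (np.float64(0.177), 44), (np.float64(0.191), 31)]
s3 0.8 1 [(np.float64(0.136), 117), (np.float64(0.154), 58), (np.float64(0.161), 57), (np.float64(0.179), 22), (np.float64(0.188), 22)]
s3 1.5 0 [(np.float64(0.139), 37), (np.float64(0.154), 62), (np.float64(0.173), 35)]
s3 1.5 1 [(np.float64(0.136), 79), (np.float64(0.162), 36), (np.float64(0.182), 19), (np.float64(0.189), 20)]
s4 0.8 0 [(np.float64(0.132), 141), (np.float64(0.15), 47), (np.float64(0.166), 96), (np.float64(0.188), 45)]
s4 0.8 1 [(np.float64(0.133), 101), (np.float64(0.138), 99), (np.float64(0.148), 120), (np.float64(0.165), 57), (np.float64(0.172), 58), (np.float64(0.196), 21)]
s4 1.5 0 [(np.float64(0.131), 89), (np.float64(0.149), 37), (np.float64(0.167), 65), (np.float64(0.188), 33)]
s4 1.5 1 [(np.float64(0.134), 73), (np.float64(0.138), 74), (np.float64(0.147), 79), (np.float64(0.163), 39), (np.float64(0.17), 36), (np.float64(0.173), 36), (np.float64(0.191), 18), (np.float64(0.197), 19)]
[[356.6596 215.5801]
 [439.5294 197.9684]
 [388.9632 255.9588]
 [385.904  281.437 ]]
```

>>> jog_arm([
  {"fingers": 0,"x": 0,"y": 0,"z": 0,"ax": 0,"ay": 0,"az": 0},
  {"fingers": 0,"x": 3,"y": 0.3,"z": 0.6,"ax": 0,"ay": 0,"az": 0},
  {"fingers": 0,"x": 3,"y": 0.2,"z": 0.6,"ax": 0,"ay": 0,"az": 0},
  {"fingers": 0,"x": 3,"y": 0,"z": 0.6,"ax": 0,"ay": 0,"az": 0},
  {"fingers": 0,"x": 3,"y": 0,"z": 0.6,"ax": 0,"ay": 0,"az": 0},
  {"fingers": 0,"x": 0,"y": 0,"z": 0,"ax": 0,"ay": 0,"az": 0},
  {"fingers": 0,"x": 0,"y": 0,"z": 0,"ax": 0,"ay": 0,"az": 0},
  {"fingers": 0,"x": 0,"y": 0,"z": 0,"ax": 0,"ay": 0,"az": 0},
], force=110)

```text
t: 15.0
eef_pos: [0.3956, -0.2034, 0.0487]
tool_rot: [0.01, 0.025, 1.0, 0.002]
contact_force: [2.1, 12.8, 58.4]
gripper_width: 0.064
grasp_force: 117.2
```

Run:
```python
from h import *
hd(); s=bot.get_obs(); print(s['torque'],s['grasp_force'])
```

```text
handle [ 0.3952 -0.2034  0.0677] [-0.1751  0.0043  0.0007] F [ 2.1358 12.8156 58.4117]
[ 2.2264 -0.8899  0.263 ] 117.19915598630905
```

>>> jog_arm([
  {"fingers": 0,"x": 0,"y": 0,"z": -2,"ax": 0,"ay": 0,"az": 0},
  {"fingers": 0,"x": 0,"y": 0,"z": -1.8,"ax": 0,"ay": 0,"az": 0},
  {"fingers": 0,"x": -2,"y": 0,"z": 0,"ax": 0,"ay": 0,"az": 0},
  {"fingers": 0,"x": -2,"y": 0,"z": 0,"ax": 0,"ay": 0,"az": 0},
  {"fingers": 0,"x": -2,"y": 0,"z": 0,"ax": 0,"ay": 0,"az": 0},
  {"fingers": 0,"x": -2,"y": 0,"z": 0,"ax": 0,"ay": 0,"az": 0},
  {"fingers": 0,"x": -2,"y": 0,"z": 0,"ax": 0,"ay": 0,"az": 0},
  {"fingers": 0,"x": 0,"y": 0,"z": 0,"ax": 0,"ay": 0,"az": 0},
], force=60)

```text
t: 15.8
eef_pos: [0.3995, -0.2034, 0.0489]
tool_rot: [0.004, 0.026, 1.0, 0.002]
contact_force: [-0.1, 6.5, 18.6]
gripper_width: 0.061
grasp_force: 112.0
```

Run:
```python
from fitc import *
hd(); cap('scene','s5'); cap('side','d5')
c=np.load('cab.npy'); ds=np.arange(.13,.2,.001)
for s in(.8,1.5):
    g=grad('s5',s)
    v=np.array([score(g,'s5',c,[pansegs(d)[0]]) for d in ds]); i=[j for j in range(1,len(v)-1) if v[j]>v[j-1] and v[j]>=v[j+1]]; print([(round(ds[j],3),round(v[j])) for j in i])
```

```text
handle [ 0.3993 -0.2035  0.0679] [-0.1711  0.0042  0.0009] F [-0.1186  6.5147 18.6269]
[(np.float64(0.143), 143), (np.float64(0.162), 46), (np.float64(0.168), 47), (np.float64(0.179), 97), (np.float64(0.193), 39)]
[(np.float64(0.142), 90), (np.float64(0.179), 66)]
```

>>> jog_arm([
  {"fingers": 0,"x": -2,"y": 0,"z": -0.5,"ax": 0,"ay": 0,"az": 0},
  {"fingers": 0,"x": -2,"y": 0,"z": -0.5,"ax": 0,"ay": 0,"az": 0},
  {"fingers": 0,"x": -2,"y": 0,"z": -0.3,"ax": 0,"ay": 0,"az": 0},
  {"fingers": 0,"x": -2,"y": 0,"z": -0.3,"ax": 0,"ay": 0,"az": 0},
  {"fingers": 0,"x": 0,"y": 0,"z": 0,"ax": 0,"ay": 0,"az": 0},
  {"fingers": 0,"x": 0,"y": 0,"z": 0,"ax": 0,"ay": 0,"az": 0},
  {"fingers": 0,"x": 0,"y": 0,"z": 0,"ax": 0,"ay": 0,"az": 0},
  {"fingers": 0,"x": 0,"y": 0,"z": 0,"ax": 0,"ay": 0,"az": 0},
], force=60)

```text
t: 16.7
eef_pos: [0.401, -0.2033, 0.0489]
tool_rot: [-0.001, 0.027, 1.0, 0.003]
contact_force: [-11.9, 4.5, 17.3]
gripper_width: 0.064
grasp_force: 112.6
```

Run:
```python
from h import *
hd()
```

```text
handle [ 0.4011 -0.2034  0.0679] [-0.1693  0.0043  0.001 ] F [-11.9262   4.4876  17.3248]
```

>>> jog_arm([
  {"fingers": 0,"x": 2,"y": 0,"z": -0.5,"ax": 0,"ay": 0,"az": 0},
  {"fingers": 0,"x": 1,"y": 0,"z": -0.5,"ax": 0,"ay": 0,"az": 0},
  {"fingers": 60,"x": 0,"y": 0,"z": 0,"ax": 0,"ay": 0,"az": 0},
  {"fingers": 60,"x": 0,"y": 0,"z": 0,"ax": 0,"ay": 0,"az": 0},
  {"fingers": 60,"x": 0,"y": 0,"z": 0,"ax": 0,"ay": 0,"az": 0},
  {"fingers": 60,"x": 0,"y": 0,"z": -15,"ax": 0,"ay": 0,"az": 0},
  {"fingers": 60,"x": 0,"y": 0,"z": -35,"ax": 0,"ay": 0,"az": 0},
  {"fingers": 60,"x": 0,"y": 0,"z": -45,"ax": 0,"ay": 0,"az": 0},
])

```text
t: 17.5
eef_pos: [0.401, -0.205, 0.1456]
tool_rot: [0.001, 0.027, 1.0, 0.002]
contact_force: [1.8, -0.9, 0.4]
gripper_width: 0.703
grasp_force: 0.0
```

>>> jog_arm([
  {"fingers": 60,"x": 0,"y": 15,"z": -45,"ax": 0,"ay": 0,"az": 0},
  {"fingers": 60,"x": -5,"y": 25,"z": -35,"ax": 0,"ay": 0,"az": 0},
  {"fingers": 60,"x": -5,"y": 40,"z": -20,"ax": 0,"ay": 0,"az": 0},
  {"fingers": 60,"x": -5,"y": 45,"z": 0,"ax": 0,"ay": 0,"az": 0},
  {"fingers": 60,"x": -5,"y": 45,"z": 0,"ax": 0,"ay": 0,"az": 0},
  {"fingers": 60,"x": 0,"y": 20,"z": 0,"ax": 0,"ay": 0,"az": 0},
  {"fingers": 60,"x": 0,"y": 0,"z": 0,"ax": 0,"ay": 0,"az": 0},
  {"fingers": 60,"x": 0,"y": 0,"z": 0,"ax": 0,"ay": 0,"az": 0},
])

```text
t: 18.3
eef_pos: [0.4316, -0.0171, 0.2463]
tool_rot: [0.003, 0.026, 1.0, 0.001]
contact_force: [-0.5, 0.4, -0.6]
gripper_width: 0.705
grasp_force: 0.0
```

```bash
python3 - <<'E'
from h import *
st(); log(); cap('wrist','w6'); cap('scene','s6'); cap('side','d6')
E
cat > fit2.py <<'E'
from fitc import *
P=-.11-.168
S=cabsegs(.25,.262)+[((P,-.122,.088),(P,.122,.088)),((P,.122,.018),(P,.122,.088))]
def run(fs,c0,S=S):
    Gs={f:grad(f,1.5) for f in fs}
    fun=lambda c:-sum(score(Gs[f],f,c,S) for f in fs)
    r=min(((fun((x,y,t)),(x,y,t)) for x in np.arange(c0[0]-.02,c0[0]+.021,.003) for y in np.arange(c0[1]-.015,c0[1]+.016,.003) for t in np.radians([-3,-2,-1,0])),key=lambda z:z[0])
    r=minimize(fun,r[1],method='Nelder-Mead',options=dict(initial_simplex=np.array([r[1]]*4)+np.vstack([np.zeros(3),np.diag([.003,.003,.01])])))
    print(fs,r.fun/len(fs),r.x,np.degrees(r.x[2])); return r.x
if __name__=='__main__':
    for fs in (['s6'],['d6'],['s6','d6']): c=run(fs,[.72,-.213])
    np.save('cab2.npy',c); print(W(c,np.array([[P-.04,0,.056]])))
E
python3 fit2.py
```

```text
t 18.3 p [ 0.4316 -0.0171  0.2463] z [ 0.0064  0.0027 -1.    ] y [0.0529 0.9986 0.003 ] F [-0.5067  0.4327 -0.6078] g 60.185896387793385 0.0 q [-0.2865  0.042   0.1898  2.1004 -0.0119  0.9933  1.4275]
['s6'] -80.0869263510268 [ 0.727  -0.2179 -0.0298] -1.7072391954282362
['d6'] -47.659209765894815 [ 0.7267 -0.2116 -0.0127] -0.7278650132604687
['s6', 'd6'] -62.82482884454478 [ 0.7262 -0.2167 -0.026 ] -1.4890489394692257
[[ 0.4083 -0.2085  0.056 ]]
```

Run:
```python
from fit2 import *
c=[.7225,-.212,-.025]
T=np.array([[P,.122,.088],[P,-.122,.088],[-.135,.125,.118],[-.135,-.125,.118],[P+.045,.072,.024],[-.185,-.1,.078]])
for f in('w6','s6','d6'): print(f,proj(f,W(c,T)))
```

```text
w6 [[248.3414 241.8186]
 [ -9.2151 249.1583]
 [259.9685 393.4696]
 [  9.6972 395.3623]
 [218.8553 263.0354]
 [ 47.7024 329.3803]]
s6 [[386.152  257.9212]
 [472.9628 236.0709]
 [355.0023 217.3183]
 [439.3818 199.9903]
 [391.5979 266.089 ]
 [441.0638 223.8189]]
d6 [[372.8115 210.5223]
 [413.4878 165.3243]
 [324.9394 183.4934]
 [370.5061 140.9997]
 [365.362  213.442 ]
 [380.6946 161.7333]]
```

Run:
```python
from h import *
im=cv2.imread('pics/w6.png')[200:424,0:300]; cv2.imwrite('pics/v10.png',cv2.resize(im,None,fx=2.6,fy=2.6,interpolation=2))
```

```text
(no output)
```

View pics/v10.png

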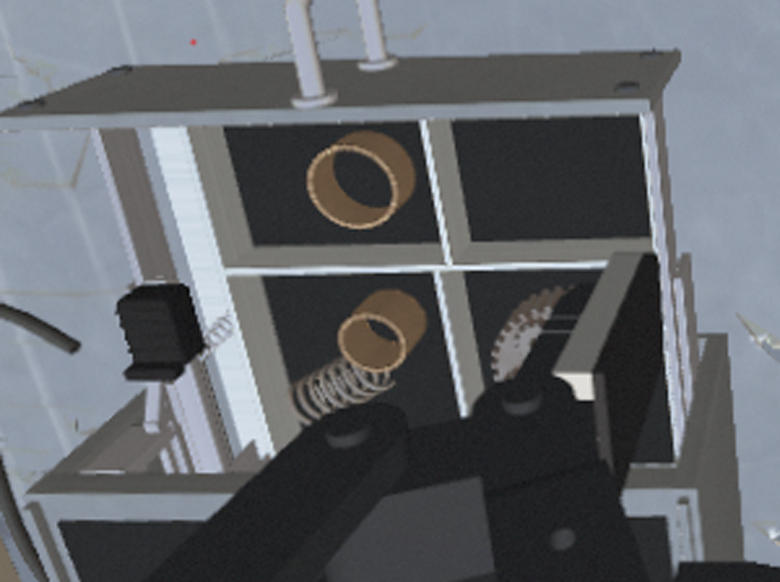

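The tray is seen whole from above. The empty front-left bay's floor has its back corners at (657,237) and (467,240). The bushing is in the right bay at (360,180), the pad is at about (157,320) with its rib at (157,372), and the panel's top-left corner is at (655,103).

Run:
```python
from h import *
q=lambda u,v:(u/2.6-.3,200+v/2.6-.3)
for n,u,v,z in (('BL',657,237,.024),('BR',467,240,.024),('divtop',440,265,.046),('panelTL',655,103,.088),('panelTR',0,114,.088),('roofL',697,490,.118),('roofR',25,497,.118),('pad',157,320,.078),('padFL',120,300,.078),('padFR',193,292,.078),('rib',157,372,.084),('ribL',125,378,.084),('ribR',190,375,.084),('bush',352,186,.042)):
    print(n,onz('w6',q(u,v),z))
# piston colour sanity + approach plan
plan([.447,.336,.15],pose(-3,0))
st()
```

```text
BL [ 0.5277 -0.1006  0.024 ]
BR [ 0.5247 -0.1855  0.024 ]
divtop [ 0.5253 -0.1887  0.046 ]
panelTL [ 0.4454 -0.0798  0.088 ]
panelTR [ 0.4366 -0.3161  0.088 ]
roofL [ 0.5848 -0.0755  0.118 ]
roofR [ 0.5789 -0.3319  0.118 ]
pad [ 0.5278 -0.2914  0.078 ]
padFL [ 0.5183 -0.3039  0.078 ]
padFR [ 0.516  -0.2729  0.078 ]
rib [ 0.5478 -0.2933  0.084 ]
ribL [ 0.5501 -0.3076  0.084 ]
ribR [ 0.5497 -0.2801  0.084 ]
bush [ 0.4891 -0.2207  0.042 ]
dist 367.32553003275024 ang 0.43395536285855074 per row rot [ 0.02  0.04 -0.02]
[ 0.6 44.3 12.2]
[ 0.6 44.3 12.1]
[ 0.5 44.2 12.1]
[ 0.5 44.3 12.1]
[ 0.5 44.3 12.1]
[ 0.5 44.3 12.1]
[ 0.4 44.3 12. ]
[ 0.4 44.3 12.1]
t 18.45 p [ 0.4314 -0.0182  0.2462] z [ 0.0062  0.0027 -1.    ] y [0.0557 0.9984 0.003 ] F [-0.4749 -0.192   0.3471] g 59.906316077631395 0.0 q [-0.285   0.0421  0.1908  2.1007 -0.012   0.9932  1.4272]
```

>>> jog_arm([
  {"fingers": 50,"x": 0.5,"y": 44,"z": 9,"ax": 0,"ay": 0,"az": 0},
  {"fingers": 50,"x": 0.5,"y": 44,"z": 9,"ax": 0,"ay": 0,"az": 0},
  {"fingers": 50,"x": 0.5,"y": 44,"z": 9,"ax": 0,"ay": 0,"az": 0},
  {"fingers": 50,"x": 0.5,"y": 44,"z": 9,"ax": 0,"ay": 0,"az": 0},
  {"fingers": 50,"x": 0.5,"y": 44,"z": 9,"ax": 0,"ay": 0,"az": 0},
  {"fingers": 50,"x": 0.5,"y": 44,"z": 9,"ax": 0,"ay": 0,"az": 0},
  {"fingers": 50,"x": 0.5,"y": 44,"z": 9,"ax": 0,"ay": 0,"az": 0},
  {"fingers": 50,"x": 0.5,"y": 44,"z": 9,"ax": 0,"ay": 0,"az": 0},
])

```text
t: 19.25
eef_pos: [0.4476, 0.3357, 0.1749]
tool_rot: [0.003, 0.028, 1.0, 0.001]
contact_force: [0.3, -0.8, -0.3]
gripper_width: 0.586
grasp_force: 0.0
```

Run:
```python
from h import *
st(); cap('wrist','w7'); 
im=cv2.imread('pics/w7.png'); hsv=cv2.cvtColor(im,cv2.COLOR_BGR2HSV)
m=((hsv[:,:,2]>185)&(hsv[:,:,1]<35)).astype(np.uint8)
n,l,s,c=cv2.connectedComponentsWithStats(m)
for i in range(1,n):
    if s[i,4]>60: print(s[i],c[i])
print(proj('w7',[[.447,.336,.061],[.447,.336,.022]]))
```

```text
t 19.25 p [0.4476 0.3357 0.1749] z [ 0.0066  0.0025 -1.    ] y [0.0556 0.9985 0.0029] F [ 0.2743 -0.7908 -0.2538] g 50.04898671595009 0.0 q [-0.716   0.3485 -0.0502  1.8941  0.0255  0.893   0.7361]
[28 32 14 25 75] [32.92   43.7067]
[ 0 36 12 12 92] [ 5.4565 41.1848]
[  0  54  25  19 251] [10.4263 62.9203]
[ 358   92   48   51 1396] [381.1125 116.7128]
[382 109  14  15 168] [388.8452 116.2202]
[ 293  194   59   55 1793] [322.2627 218.42  ]
[314 226  18  18 247] [322.498  234.6032]
[459 285  30  18 167] [473.4012 293.3054]
[231 340  13  10  64] [238.9531 343.4844]
[400 340  13  10  65] [403.7846 343.6   ]
[[320.7216 235.1386]
 [320.6817 221.6985]]
```

>>> jog_arm([
  {"fingers": 50,"x": 1,"y": 1,"z": 25,"ax": 0,"ay": 0,"az": 0},
  {"fingers": 50,"x": 1,"y": 0.5,"z": 35,"ax": 0,"ay": 0,"az": 0},
  {"fingers": 50,"x": 0,"y": 0,"z": 35,"ax": 0,"ay": 0,"az": 0},
  {"fingers": 50,"x": 0,"y": 0,"z": 25,"ax": 0,"ay": 0,"az": 0},
  {"fingers": 50,"x": 0,"y": 0,"z": 15,"ax": 0,"ay": 0,"az": 0},
  {"fingers": 50,"x": 0,"y": 0,"z": 10,"ax": 0,"ay": 0,"az": 0},
  {"fingers": 50,"x": 0,"y": 0,"z": 1,"ax": 0,"ay": 0,"az": 0},
  {"fingers": 5,"x": 0,"y": 0,"z": 0,"ax": 0,"ay": 0,"az": 0},
])

```text
t: 20.1
eef_pos: [0.4464, 0.3374, 0.03]
tool_rot: [0.004, 0.027, 1.0, 0.002]
contact_force: [-0.1, 0.1, 0.5]
gripper_width: 0.43
grasp_force: 0.0
```

>>> jog_arm([
  {"fingers": 5,"x": 0,"y": 0,"z": 0,"ax": 0,"ay": 0,"az": 0},
  {"fingers": 5,"x": 0,"y": 0,"z": 0,"ax": 0,"ay": 0,"az": 0},
  {"fingers": 5,"x": 0,"y": 0,"z": 0,"ax": 0,"ay": 0,"az": 0},
  {"fingers": 5,"x": 0,"y": 0,"z": 0,"ax": 0,"ay": 0,"az": 0},
  {"fingers": 5,"x": 0,"y": 0,"z": -5,"ax": 0,"ay": 0,"az": 0},
  {"fingers": 5,"x": 0,"y": 0,"z": -15,"ax": 0,"ay": 0,"az": 0},
  {"fingers": 5,"x": 0,"y": 0,"z": -30,"ax": 0,"ay": 0,"az": 0},
  {"fingers": 5,"x": 0,"y": 0,"z": -35,"ax": 0,"ay": 0,"az": 0},
], force=50)

```text
t: 20.9
eef_pos: [0.4442, 0.3362, 0.1151]
tool_rot: [0.002, 0.027, 1.0, 0.001]
contact_force: [1.1, 0.1, -1.6]
gripper_width: 0.192
grasp_force: 48.8
```

Run:
```python
from h import *
st()
a=plan([.455,.05,.20],pose(-2,0))
plan([.4867,-.142,.20],pose(-1.5,0),start=a)
```

```text
t 20.9 p [0.4442 0.3362 0.1151] z [ 0.0043  0.0013 -1.    ] y [0.0531 0.9986 0.0015] F [ 1.0708  0.1096 -1.5983] g 16.401249561420705 48.80635678768158 q [-0.7196  0.425  -0.0521  1.9434  0.0338  0.77    0.7265]
dist 298.74752833848623 ang 1.0733730653141251 per row rot [ 0.01  0.03 -0.13]
[ -3.3 -35.6 -10.7]
[ -3.2 -35.7 -10.6]
[ -3.1 -35.6 -10.7]
[ -3.  -35.7 -10.6]
[ -3.  -35.7 -10.6]
[ -2.8 -35.7 -10.7]
[ -2.8 -35.7 -10.6]
[ -2.7 -35.7 -10.6]
dist 194.59930626803376 ang 0.4999999999999996 per row rot [ 0.    0.   -0.06]
[ -4.8 -23.8   0. ]
[ -4.8 -23.9   0. ]
[ -4.7 -23.9   0. ]
[ -4.7 -23.8   0. ]
[ -4.7 -23.9   0. ]
[ -4.7 -23.9   0. ]
[ -4.6 -23.8   0. ]
[ -4.7 -23.9   0. ]
```

>>> jog_arm([
  {"fingers": 5,"x": -3,"y": -35.7,"z": -14,"ax": 0,"ay": 0,"az": -0.1},
  {"fingers": 5,"x": -3,"y": -35.7,"z": -14,"ax": 0,"ay": 0,"az": -0.1},
  {"fingers": 5,"x": -3,"y": -35.7,"z": -14,"ax": 0,"ay": 0,"az": -0.1},
  {"fingers": 5,"x": -3,"y": -35.7,"z": -14,"ax": 0,"ay": 0,"az": -0.1},
  {"fingers": 5,"x": -3,"y": -35.7,"z": -10,"ax": 0,"ay": 0,"az": -0.1},
  {"fingers": 5,"x": -3,"y": -35.7,"z": -9,"ax": 0,"ay": 0,"az": -0.1},
  {"fingers": 5,"x": -3,"y": -35.7,"z": -5,"ax": 0,"ay": 0,"az": -0.1},
  {"fingers": 5,"x": -3,"y": -35.7,"z": -5,"ax": 0,"ay": 0,"az": -0.1},
])

```text
t: 21.7
eef_pos: [0.4548, 0.0489, 0.1998]
tool_rot: [0.004, 0.02, 1.0, 0.002]
contact_force: [1.5, -0.2, -2.2]
gripper_width: 0.193
grasp_force: 48.9
```

>>> jog_arm([
  {"fingers": 5,"x": -4.7,"y": -24,"z": 0,"ax": 0,"ay": 0,"az": 0},
  {"fingers": 5,"x": -4.7,"y": -24,"z": 0,"ax": 0,"ay": 0,"az": 0},
  {"fingers": 5,"x": -4.7,"y": -24,"z": 0,"ax": 0,"ay": 0,"az": 0},
  {"fingers": 5,"x": -4.7,"y": -24,"z": 0,"ax": 0,"ay": 0,"az": 0},
  {"fingers": 5,"x": -4.7,"y": -24,"z": 0,"ax": 0,"ay": 0,"az": 0},
  {"fingers": 5,"x": -4.7,"y": -24,"z": 5,"ax": 0,"ay": 0,"az": 0},
  {"fingers": 5,"x": -4.7,"y": -24,"z": 10,"ax": 0,"ay": 0,"az": 0},
  {"fingers": 5,"x": -4.7,"y": -24,"z": 15,"ax": 0,"ay": 0,"az": 0},
])

```text
t: 22.5
eef_pos: [0.4859, -0.1438, 0.1693]
tool_rot: [0.004, 0.019, 1.0, 0.002]
contact_force: [0.5, 1.7, -0.5]
gripper_width: 0.193
grasp_force: 49.0
```

Run:
```python
from h import *
st()
plan([.4867,-.142,.058],pose(-2,0))
```

```text
t 22.5 p [ 0.4859 -0.1438  0.1693] z [ 0.0086  0.0032 -1.    ] y [0.039  0.9992 0.0036] F [ 0.5272  1.6619 -0.4698] g 16.48117398485409 48.974114656448364 q [-0.0057  0.2732  0.2047  2.0318 -0.0805  0.8358  1.777 ]
dist 111.3201232731063 ang 0.5763661121861078 per row rot [ 0.03  0.06 -0.03]
[ 0.   0.2 13.9]
[ 0.   0.2 13.9]
[ 0.   0.2 13.9]
[ 0.   0.2 14. ]
[-0.   0.2 13.9]
[-0.1  0.2 13.9]
[-0.   0.2 13.9]
[-0.1  0.2 13.9]
```

>>> jog_arm([
  {"fingers": 5,"x": 0,"y": 0.2,"z": 18,"ax": 0,"ay": 0,"az": 0},
  {"fingers": 5,"x": 0,"y": 0.2,"z": 25,"ax": 0,"ay": 0,"az": 0},
  {"fingers": 5,"x": 0,"y": 0.2,"z": 25,"ax": 0,"ay": 0,"az": 0},
  {"fingers": 5,"x": 0,"y": 0.2,"z": 18,"ax": 0,"ay": 0,"az": 0},
  {"fingers": 5,"x": 0,"y": 0,"z": 12,"ax": 0,"ay": 0,"az": 0},
  {"fingers": 5,"x": 0,"y": 0,"z": 8,"ax": 0,"ay": 0,"az": 0},
  {"fingers": 5,"x": 0,"y": 0,"z": 4,"ax": 0,"ay": 0,"az": 0},
  {"fingers": 5,"x": 0,"y": 0,"z": 2,"ax": 0,"ay": 0,"az": 0},
])

```text
t: 23.3
eef_pos: [0.4865, -0.1418, 0.0564]
tool_rot: [0.003, 0.02, 1.0, 0.002]
contact_force: [0.5, 0.0, -1.6]
gripper_width: 0.192
grasp_force: 49.0
```

Run:
```python
from h import *
st()
```

```text
t 23.3 p [ 0.4865 -0.1418  0.0564] z [ 0.0069  0.003  -1.    ] y [0.0392 0.9992 0.0032] F [ 0.5424  0.0191 -1.6251] g 16.425415394216646 48.98192524909973 q [ 0.0297  0.4555  0.1643  2.1046 -0.1383  0.5849  1.8241]
```

>>> jog_arm([
  {"fingers": 5,"x": 0,"y": 0,"z": 1,"ax": 0,"ay": 0,"az": 0},
  {"fingers": 5,"x": 0,"y": 0,"z": 0.8,"ax": 0,"ay": 0,"az": 0},
  {"fingers": 5,"x": 0,"y": 0,"z": 0.5,"ax": 0,"ay": 0,"az": 0},
  {"fingers": 5,"x": 0,"y": 0,"z": 0,"ax": 0,"ay": 0,"az": 0},
  {"fingers": 5,"x": 0,"y": 0,"z": 0,"ax": 0,"ay": 0,"az": 0},
  {"fingers": 5,"x": 0,"y": 0,"z": 0,"ax": 0,"ay": 0,"az": 0},
  {"fingers": 5,"x": 0,"y": 0,"z": 0,"ax": 0,"ay": 0,"az": 0},
  {"fingers": 5,"x": 0,"y": 0,"z": 0,"ax": 0,"ay": 0,"az": 0},
])

```text
t: 24.1
eef_pos: [0.4867, -0.1419, 0.0544]
tool_rot: [0.004, 0.02, 1.0, 0.002]
contact_force: [-1.0, 0.6, 6.7]
gripper_width: 0.194
grasp_force: 49.6
```

Contact with the bay floor (+6.7 N). I release, rise and look.

>>> jog_arm([
  {"fingers": 45,"x": 0,"y": 0,"z": -0.3,"ax": 0,"ay": 0,"az": 0},
  {"fingers": 45,"x": 0,"y": 0,"z": 0,"ax": 0,"ay": 0,"az": 0},
  {"fingers": 45,"x": 0,"y": 0,"z": 0,"ax": 0,"ay": 0,"az": 0},
  {"fingers": 45,"x": 0,"y": 0,"z": -8,"ax": 0,"ay": 0,"az": 0},
  {"fingers": 45,"x": 0,"y": 0,"z": -20,"ax": 0,"ay": 0,"az": 0},
  {"fingers": 45,"x": 0,"y": 0,"z": -35,"ax": 0,"ay": 0,"az": 0},
  {"fingers": 20,"x": 5,"y": -10,"z": -40,"ax": 0,"ay": 0,"az": 0},
  {"fingers": 0,"x": 10,"y": -20,"z": -20,"ax": 0,"ay": 0,"az": 0},
])

```text
t: 24.9
eef_pos: [0.4712, -0.1709, 0.1805]
tool_rot: [0.005, 0.018, 1.0, 0.001]
contact_force: [1.0, -0.7, -0.7]
gripper_width: 0.193
grasp_force: 0.0
```

Run:
```python
from fit2 import *
st(); log(); cap('wrist','w8'); cap('scene','s8')
im=cv2.imread('pics/w8.png'); hsv=cv2.cvtColor(im,cv2.COLOR_BGR2HSV)
m=((hsv[:,:,2]>170)&(hsv[:,:,1]<40)).astype(np.uint8)
n,l,s,c=cv2.connectedComponentsWithStats(m)
for i in range(1,n):
    if s[i,4]>100: print(s[i],c[i])
print('piston pred',proj('w8',[[.4867,-.142,.085],[.4867,-.142,.046]]))
# black pad blob
m=(hsv[:,:,2]<45).astype(np.uint8); n,l,s,c=cv2.connectedComponentsWithStats(m)
print('pad pred',proj('w8',[[.530,-.2915,.078]]))
for i in range(1,n):
    if s[i,4]>150: print(s[i],c[i])
```

```text
t 24.9 p [ 0.4712 -0.1709  0.1805] z [ 0.011   0.0027 -0.9999] y [0.0362 0.9993 0.0031] F [ 1.0195 -0.652  -0.6765] g 16.45447622391215 0.0 q [ 0.0355  0.2481  0.2234  2.0358 -0.0792  0.8552  1.8384]
[     0      0    640    420 111499] [356.8452 152.2531]
[624   5  16  13 139] [631.9281  10.8993]
[229  33  25  33 343] [241.2303  50.2799]
[310  41  19  30 193] [319.2435  54.8083]
[250  67  51  86 717] [278.0851 107.2789]
[ 96  76  19  17 132] [105.2348  84.4697]
[  69   79   65   42 1121] [ 95.9108 104.5995]
[303  99  20  25 173] [311.7688 111.5434]
[143 103  24  16 175] [153.8914 112.3086]
[230 107  50  28 506] [256.8775 118.8656]
[ 82 126  43  17 327] [103.104 133.107]
[265 138  11  61 522] [270.0709 169.0326]
[276 147   8  40 233] [279.0687 167.6695]
[300 149  66  32 536] [332.903  163.5784]
[ 153  211  262  148 4542] [223.9119 274.9414]
[ 326  215   61   58 2325] [356.32   243.0542]
[  57  299   98   67 3515] [110.3878 334.0521]
[154 345   8  19 130] [157.7692 353.5154]
[164 345  17  25 291] [172.0447 354.3093]
[ 58 354  69  30 847] [ 89.5821 370.2774]
[532 378  18  34 349] [541.3152 397.043 ]
[ 64 386  24  42 330] [ 74.4939 405.8515]
[ 90 386  17  26 204] [ 99.3333 398.5245]
piston pred [[360.8177 261.7438]
 [355.6909 244.1489]]
pad pred [[171.6348 315.4858]]
[615 114  25  37 741] [628.5479 132.6937]
[621 266  19  66 233] [627.5708 297.309 ]
[294 293  13  91 456] [299.6447 327.0921]
[338 292  12  90 454] [343.1894 327.4802]
[151 296  35  47 839] [169.9619 316.9762]
[269 299  16  15 151] [277.2715 307.6755]
[359 299  18  15 163] [366.6319 307.7117]
[   10   321   624   159 42297] [342.4121 422.5658]
[ 177  405   49   47 1083] [194.6685 427.9224]
```

Run:
```python
from fit2 import *
for p,z in (((168,296),.078),((168,343),.084),((168,343),.078),((151,320),.078),((186,320),.078)): print(p,onz('w8',p,z))
plan([.522,-.2925,.10],pose(-1.5,0))
```

```text
(168, 296) [ 0.5127 -0.2913  0.078 ]
(168, 343) [ 0.5514 -0.296   0.084 ]
(168, 343) [ 0.5555 -0.2992  0.078 ]
(151, 320) [ 0.5336 -0.309   0.078 ]
(186, 320) [ 0.5345 -0.2806  0.078 ]
dist 151.89845527111714 ang 1.195624019478034 per row rot [ 0.01  0.09 -0.12]
[ -7.  -14.4  10.1]
[ -7.1 -14.5  10.2]
[ -7.  -14.4  10.1]
[ -7.  -14.5  10.1]
[ -6.9 -14.5  10.1]
[ -7.  -14.5  10.1]
[ -7.  -14.5  10. ]
[ -6.9 -14.5  10.1]
```

>>> jog_arm([
  {"fingers": 0,"x": -7,"y": -14.6,"z": 10,"ax": 0,"ay": 0,"az": 0},
  {"fingers": 0,"x": -7,"y": -14.6,"z": 10,"ax": 0,"ay": 0,"az": 0},
  {"fingers": 0,"x": -7,"y": -14.6,"z": 10,"ax": 0,"ay": 0,"az": 0},
  {"fingers": 0,"x": -7,"y": -14.6,"z": 10,"ax": 0,"ay": 0,"az": 0},
  {"fingers": 0,"x": -7,"y": -14.6,"z": 10,"ax": 0,"ay": 0,"az": 0},
  {"fingers": 0,"x": -7,"y": -14.6,"z": 10,"ax": 0,"ay": 0,"az": 0},
  {"fingers": 0,"x": -7,"y": -14.6,"z": 10,"ax": 0,"ay": 0,"az": 0},
  {"fingers": 0,"x": -7,"y": -14.6,"z": 6,"ax": 0,"ay": 0,"az": 0},
])

```text
t: 25.8
eef_pos: [0.5208, -0.2899, 0.0994]
tool_rot: [0.002, 0.019, 1.0, 0.002]
contact_force: [-0.5, 0.4, -0.1]
gripper_width: -0.003
grasp_force: 0.0
```

>>> jog_arm([
  {"fingers": 0,"x": 0,"y": 0,"z": 6,"ax": 0,"ay": 0,"az": 0},
  {"fingers": 0,"x": 0,"y": 0,"z": 6,"ax": 0,"ay": 0,"az": 0},
  {"fingers": 0,"x": 0,"y": 0,"z": 6,"ax": 0,"ay": 0,"az": 0},
  {"fingers": 0,"x": 0,"y": 0,"z": 6,"ax": 0,"ay": 0,"az": 0},
  {"fingers": 0,"x": 0,"y": 0,"z": 4,"ax": 0,"ay": 0,"az": 0},
  {"fingers": 0,"x": 0,"y": 0,"z": 3,"ax": 0,"ay": 0,"az": 0},
  {"fingers": 0,"x": 0,"y": 0,"z": 0,"ax": 0,"ay": 0,"az": 0},
  {"fingers": 0,"x": 0,"y": 0,"z": 0,"ax": 0,"ay": 0,"az": 0},
])

```text
t: 26.6
eef_pos: [0.5213, -0.2899, 0.0701]
tool_rot: [0.003, 0.02, 1.0, 0.002]
contact_force: [-1.2, 0.8, 2.0]
gripper_width: -0.001
grasp_force: 1.0
```

Run:
```python
from h import *
st()
```

```text
t 26.6 p [ 0.5213 -0.2899  0.0701] z [ 0.0063  0.0031 -1.    ] y [0.0391 0.9992 0.0034] F [-1.2499  0.8123  2.0274] g -0.04630257093639519 0.9633086953544989 q [ 0.2458  0.5502  0.2118  1.8885 -0.1766  0.7161  2.092 ]
```

>>> jog_arm([
  {"fingers": 0,"x": 0,"y": -0.5,"z": 3,"ax": 0,"ay": 0,"az": 0},
  {"fingers": 0,"x": 0,"y": -0.5,"z": 3,"ax": 0,"ay": 0,"az": 0},
  {"fingers": 0,"x": 0,"y": 0,"z": 2.5,"ax": 0,"ay": 0,"az": 0},
  {"fingers": 0,"x": -2,"y": 0,"z": 0,"ax": 0,"ay": 0,"az": 0},
  {"fingers": 0,"x": -3,"y": 0,"z": 0,"ax": 0,"ay": 0,"az": 0},
  {"fingers": 0,"x": -3,"y": 0,"z": 0,"ax": 0,"ay": 0,"az": 0},
  {"fingers": 0,"x": -2,"y": 0,"z": 0,"ax": 0,"ay": 0,"az": 0},
  {"fingers": 0,"x": 0,"y": 0,"z": 0,"ax": 0,"ay": 0,"az": 0},
])

```text
t: 27.4
eef_pos: [0.5321, -0.2914, 0.0616]
tool_rot: [0.004, 0.019, 1.0, 0.001]
contact_force: [-0.1, 1.8, 2.2]
gripper_width: 0.0
grasp_force: 1.2
```

Run:
```python
from h import *
st()
```

```text
t 27.4 p [ 0.5321 -0.2914  0.0616] z [ 0.0073  0.0027 -1.    ] y [0.0387 0.9992 0.003 ] F [-0.0657  1.8073  2.2161] g 0.03851227852037317 1.223363361787051 q [ 0.2454  0.5753  0.208   1.8679 -0.1814  0.7109  2.0902]
```

>>> jog_arm([
  {"fingers": 0,"x": -2,"y": 0,"z": 0.2,"ax": 0,"ay": 0,"az": 0},
  {"fingers": 0,"x": -2,"y": 0,"z": 0,"ax": 0,"ay": 0,"az": 0},
  {"fingers": 0,"x": -2,"y": 0,"z": 0,"ax": 0,"ay": 0,"az": 0},
  {"fingers": 0,"x": -2,"y": 0,"z": 0,"ax": 0,"ay": 0,"az": 0},
  {"fingers": 0,"x": -2,"y": 0,"z": 0,"ax": 0,"ay": 0,"az": 0},
  {"fingers": 0,"x": -2,"y": 0,"z": 0,"ax": 0,"ay": 0,"az": 0},
  {"fingers": 0,"x": 0,"y": 0,"z": 0,"ax": 0,"ay": 0,"az": 0},
  {"fingers": 0,"x": 0,"y": 0,"z": 0,"ax": 0,"ay": 0,"az": 0},
])

```text
t: 28.2
eef_pos: [0.5438, -0.2919, 0.0615]
tool_rot: [0.004, 0.02, 1.0, 0.001]
contact_force: [-0.5, 1.5, 3.5]
gripper_width: -0.004
grasp_force: 1.2
```

```bash
cat >> fitc.py <<'E'
def shift(f,ref='s8',c=(.7225,-.212,-.025)):
    a=cv2.imread('pics/'+ref+'.png',0); b=cv2.imread('pics/'+f+'.png',0)
    best=[]
    for X in ((-.278,.122,.085),(-.278,.122,.03),(-.278,.09,.088)):
        u,v=np.round(proj(ref,W(c,np.array([X])))[0]).astype(int); t=a[v-9:v+10,u-9:u+10]
        r=cv2.matchTemplate(b[v-60:v+30,u-60:u+30],t,cv2.TM_CCOEFF_NORMED); m=cv2.minMaxLoc(r)[3]; k=cv2.minMaxLoc(r)[1]
        q=np.array([u+m[0]-51,v+m[1]-51],float); P0=onz(ref,(u,v),X[2]); P1=onz(f,q,X[2]); best.append((round((P1-P0)[0]*1e3,1),round((P1-P0)[1]*1e3,1),round(k,2)))
    print('tray shift mm (x,y,score)',best)
E
python3 - <<'E'
from fitc import *
st(); cap('scene','s9'); shift('s9')
E
```

```text
t 28.2 p [ 0.5438 -0.2919  0.0615] z [ 0.0072  0.0027 -1.    ] y [0.039  0.9992 0.003 ] F [-0.4776  1.4961  3.4533] g -0.3340923157661706 1.239315897691995 q [ 0.24    0.5891  0.2083  1.8419 -0.1827  0.7234  2.0827]
tray shift mm (x,y,score) [(np.float64(21.7), np.float64(-0.8), 0.91), (np.float64(21.2), np.float64(-0.0), 0.99), (np.float64(21.9), np.float64(-1.3), 0.93)]
```

>>> jog_arm([
  {"fingers": 0,"x": 0,"y": 0,"z": -12,"ax": 0,"ay": 0,"az": 0},
  {"fingers": 0,"x": 0,"y": 0,"z": -35,"ax": 0,"ay": 0,"az": 0},
  {"fingers": 0,"x": 0,"y": 0,"z": -48,"ax": 0,"ay": 0,"az": 0},
  {"fingers": 0,"x": 31,"y": 16.4,"z": -5,"ax": 0,"ay": 0,"az": 0},
  {"fingers": 0,"x": 31,"y": 16.4,"z": 0,"ax": 0,"ay": 0,"az": 0},
  {"fingers": 0,"x": 31,"y": 16.4,"z": 0,"ax": 0,"ay": 0,"az": 0},
  {"fingers": 0,"x": 31,"y": 16.4,"z": 0,"ax": 0,"ay": 0,"az": 0},
  {"fingers": 0,"x": 31,"y": 16.4,"z": 0,"ax": 0,"ay": 0,"az": 0},
])

```text
t: 29.05
eef_pos: [0.3895, -0.2042, 0.1612]
tool_rot: [0.003, 0.02, 1.0, 0.001]
contact_force: [-0.5, 0.8, 0.6]
gripper_width: 0.004
grasp_force: 0.0
```

Run:
```python
from fitc import *
st(); cap('scene','s10'); shift('s10'); cap('wrist','w10')
plan([.390,-.204,.058],pose(-2,0))
im=cv2.imread('pics/w10.png'); hsv=cv2.cvtColor(im,cv2.COLOR_BGR2HSV)
m=((hsv[:,:,2]>170)&(hsv[:,:,1]<40)).astype(np.uint8)
n,l,s,c=cv2.connectedComponentsWithStats(m); pr=proj('w10',[[.508,-.1425,.046],[.4225,-.204,.056]]); print(pr)
for i in range(1,n):
    if 1000<s[i,4]<6000: print(s[i],c[i])
```

```text
t 29.05 p [ 0.3895 -0.2042  0.1612] z [ 0.007   0.0023 -1.    ] y [0.0401 0.9992 0.0026] F [-0.5235  0.8344  0.5744] g 0.3264489723695999 0.0 q [ 0.1226  0.1782  0.2475  2.1824 -0.0683  0.7819  1.9453]
tray shift mm (x,y,score) [(np.float64(21.7), np.float64(-0.8), 0.91), (np.float64(21.2), np.float64(-0.0), 0.99), (np.float64(21.9), np.float64(-1.3), 0.93)]
dist 102.52965615730017 ang 0.4307806220389505 per row rot [ 0.04  0.02 -0.04]
[-0.4 -0.2 12.8]
[-0.5 -0.2 12.8]
[-0.4 -0.2 12.8]
[-0.5 -0.2 12.8]
[-0.5 -0.1 12.8]
[-0.4 -0.2 12.8]
[-0.5 -0.2 12.8]
[-0.5 -0.1 12.9]
[[393.0343 369.2009]
 [318.8087 288.9776]]
[ 210  117  134   33 1605] [271.8455 133.2012]
[ 462  133  141   45 1128] [535.7491 154.9326]
```

>>> jog_arm([
  {"fingers": 0,"x": 0,"y": 0,"z": 20,"ax": 0,"ay": 0,"az": 0},
  {"fingers": 0,"x": 0,"y": 0,"z": 30,"ax": 0,"ay": 0,"az": 0},
  {"fingers": 0,"x": 0,"y": 0,"z": 25,"ax": 0,"ay": 0,"az": 0},
  {"fingers": 0,"x": 0,"y": 0,"z": 15,"ax": 0,"ay": 0,"az": 0},
  {"fingers": 0,"x": 0,"y": 0,"z": 11,"ax": 0,"ay": 0,"az": 0},
  {"fingers": 0,"x": 0,"y": 0,"z": 0,"ax": 0,"ay": 0,"az": 0},
  {"fingers": 0,"x": -5,"y": 0,"z": 0,"ax": 0,"ay": 0,"az": 0},
  {"fingers": 0,"x": -5,"y": 0,"z": 0,"ax": 0,"ay": 0,"az": 0},
])

```text
t: 29.95
eef_pos: [0.4028, -0.2048, 0.0606]
tool_rot: [0.004, 0.02, 1.0, 0.001]
contact_force: [-0.4, -0.2, -0.5]
gripper_width: 0.002
grasp_force: 0.0
```

>>> jog_arm([
  {"fingers": 0,"x": -5,"y": 0,"z": 0,"ax": 0,"ay": 0,"az": 0},
  {"fingers": 0,"x": -5,"y": 0,"z": 0,"ax": 0,"ay": 0,"az": 0},
  {"fingers": 0,"x": -5,"y": 0,"z": 0,"ax": 0,"ay": 0,"az": 0},
  {"fingers": 0,"x": -5,"y": 0,"z": 0,"ax": 0,"ay": 0,"az": 0},
  {"fingers": 0,"x": -5,"y": 0,"z": 0,"ax": 0,"ay": 0,"az": 0},
  {"fingers": 0,"x": -5,"y": 0,"z": 0,"ax": 0,"ay": 0,"az": 0},
  {"fingers": 0,"x": -5,"y": 0,"z": 0,"ax": 0,"ay": 0,"az": 0},
  {"fingers": 0,"x": -5,"y": 0,"z": 0,"ax": 0,"ay": 0,"az": 0},
])

```text
t: 30.75
eef_pos: [0.4419, -0.2057, 0.0598]
tool_rot: [0.003, 0.02, 1.0, 0.002]
contact_force: [-1.1, 0.8, -0.0]
gripper_width: 0.0
grasp_force: 0.7
```

Run:
```python
from fitc import *
st(); cap('scene','s11'); shift('s11')
```

```text
t 30.75 p [ 0.4419 -0.2057  0.0598] z [ 0.0059  0.0032 -1.    ] y [0.039  0.9992 0.0034] F [-1.1175  0.8398 -0.0115] g 0.03831477811289345 0.707070732023567 q [ 0.1458  0.4286  0.2009  2.1475 -0.1623  0.5746  1.9969]
tray shift mm (x,y,score) [(np.float64(48.6), np.float64(-1.7), 0.86), (np.float64(55.7), np.float64(-2.2), 0.99), (np.float64(50.2), np.float64(-0.9), 0.87)]
```

>>> jog_arm([
  {"fingers": 0,"x": -6,"y": 0.1,"z": 0,"ax": 0,"ay": -1.5,"az": 0},
  {"fingers": 0,"x": -6,"y": 0.1,"z": 0.2,"ax": 0,"ay": -1.5,"az": 0},
  {"fingers": 0,"x": -6,"y": 0.1,"z": 0.3,"ax": 0,"ay": -1.5,"az": 0},
  {"fingers": 0,"x": -6,"y": 0.1,"z": 0.5,"ax": 0,"ay": -1.5,"az": 0},
  {"fingers": 0,"x": -6,"y": 0.1,"z": 0.6,"ax": 0,"ay": -1.5,"az": 0},
  {"fingers": 0,"x": -6,"y": 0.1,"z": 0.8,"ax": 0,"ay": -1.5,"az": 0},
  {"fingers": 0,"x": -6,"y": 0.1,"z": 1,"ax": 0,"ay": -1.5,"az": 0},
  {"fingers": 0,"x": -6,"y": 0.1,"z": 1.2,"ax": 0,"ay": -1,"az": 0},
])

```text
t: 31.6
eef_pos: [0.49, -0.2071, 0.06]
tool_rot: [0.104, 0.02, 0.994, -0.0]
contact_force: [-1.6, -0.3, -1.0]
gripper_width: 0.001
grasp_force: 0.7
```

>>> jog_arm([
  {"fingers": 0,"x": -5.5,"y": 0.1,"z": 1.2,"ax": 0,"ay": 0,"az": 0},
  {"fingers": 0,"x": -5.5,"y": 0.1,"z": 1.2,"ax": 0,"ay": 0,"az": 0},
  {"fingers": 0,"x": -5.5,"y": 0.1,"z": 1.2,"ax": 0,"ay": 0,"az": 0},
  {"fingers": 0,"x": -5.5,"y": 0.1,"z": 1.2,"ax": 0,"ay": 0,"az": 0},
  {"fingers": 0,"x": -5,"y": 0.1,"z": 1,"ax": 0,"ay": 0,"az": 0},
  {"fingers": 0,"x": -5,"y": 0.1,"z": 1,"ax": 0,"ay": 0,"az": 0},
  {"fingers": 0,"x": -5,"y": 0.1,"z": 1,"ax": 0,"ay": 0,"az": 0},
  {"fingers": 0,"x": 0,"y": 0,"z": 0,"ax": 0,"ay": 0,"az": 0},
])

```text
t: 32.4
eef_pos: [0.5291, -0.2076, 0.0603]
tool_rot: [0.104, 0.019, 0.994, -0.001]
contact_force: [-0.6, -0.2, 0.2]
gripper_width: 0.003
grasp_force: 0.0
```

Run:
```python
from fitc import *
st(); cap('scene','s12'); shift('s12')
```

```text
t 32.4 p [ 0.5291 -0.2076  0.0603] z [ 0.2067 -0.0051 -0.9784] y [0.0385 0.9993 0.0029] F [-0.5615 -0.1966  0.2171] g 0.2515624705659934 0.0 q [ 0.2113  0.459   0.1046  2.1015 -0.2694  0.3951  2.0716]
tray shift mm (x,y,score) [(np.float64(136.0), np.float64(-18.5), 0.62), (np.float64(130.3), np.float64(27.0), 0.81), (np.float64(131.0), np.float64(-1.1), 0.61)]
```

>>> jog_arm([
  {"fingers": 0,"x": -3,"y": 0,"z": 0.6,"ax": 0,"ay": 0,"az": 0},
  {"fingers": 0,"x": -3,"y": 0,"z": 0.6,"ax": 0,"ay": 0,"az": 0},
  {"fingers": 0,"x": -3,"y": 0,"z": 0.6,"ax": 0,"ay": 0,"az": 0},
  {"fingers": 0,"x": -3,"y": 0,"z": 0.6,"ax": 0,"ay": 0,"az": 0},
  {"fingers": 0,"x": -3,"y": 0,"z": 0.6,"ax": 0,"ay": 0,"az": 0},
  {"fingers": 0,"x": -3,"y": 0,"z": 0.6,"ax": 0,"ay": 0,"az": 0},
  {"fingers": 0,"x": -2,"y": 0,"z": 0.4,"ax": 0,"ay": 0,"az": 0},
  {"fingers": 0,"x": -2,"y": 0,"z": 0.4,"ax": 0,"ay": 0,"az": 0},
])

```text
t: 33.25
eef_pos: [0.5502, -0.2085, 0.0601]
tool_rot: [0.103, 0.02, 0.994, -0.0]
contact_force: [-1.2, 1.1, 0.8]
gripper_width: 0.007
grasp_force: 0.7
```

>>> jog_arm([
  {"fingers": 0,"x": -1.5,"y": 0,"z": 0.3,"ax": 0,"ay": 0,"az": 0},
  {"fingers": 0,"x": -1.5,"y": 0,"z": 0.3,"ax": 0,"ay": 0,"az": 0},
  {"fingers": 0,"x": -1,"y": 0,"z": 0.2,"ax": 0,"ay": 0,"az": 0},
  {"fingers": 0,"x": -1,"y": 0,"z": 0.2,"ax": 0,"ay": 0,"az": 0},
  {"fingers": 0,"x": -1,"y": 0,"z": 0.2,"ax": 0,"ay": 0,"az": 0},
  {"fingers": 0,"x": 0,"y": 0,"z": 0,"ax": 0,"ay": 0,"az": 0},
  {"fingers": 0,"x": 0,"y": 0,"z": 0,"ax": 0,"ay": 0,"az": 0},
  {"fingers": 0,"x": 0,"y": 0,"z": 0,"ax": 0,"ay": 0,"az": 0},
])

```text
t: 34.05
eef_pos: [0.5563, -0.209, 0.0604]
tool_rot: [0.103, 0.02, 0.994, -0.001]
contact_force: [-1.2, 1.8, -0.2]
gripper_width: 0.001
grasp_force: 0.4
```

Run:
```python
from fitc import *
st(); cap('scene','s13')
```

```text
t 34.05 p [ 0.5563 -0.209   0.0604] z [ 0.2056 -0.0052 -0.9786] y [0.0393 0.9992 0.003 ] F [-1.2385  1.8265 -0.2424] g 0.04655833658405032 0.3615833446383476 q [ 0.1911  0.4904  0.1159  2.0424 -0.265   0.4239  2.0507]
```

Still sliding at about 1.2 N, so I push on gently until it stops.

>>> jog_arm([
  {"fingers": 0,"x": -1.2,"y": 0,"z": 0.25,"ax": 0,"ay": 0,"az": 0},
  {"fingers": 0,"x": -1.2,"y": 0,"z": 0.25,"ax": 0,"ay": 0,"az": 0},
  {"fingers": 0,"x": -1.2,"y": 0,"z": 0.25,"ax": 0,"ay": 0,"az": 0},
  {"fingers": 0,"x": -1.2,"y": 0,"z": 0.25,"ax": 0,"ay": 0,"az": 0},
  {"fingers": 0,"x": -1.2,"y": 0,"z": 0.25,"ax": 0,"ay": 0,"az": 0},
  {"fingers": 0,"x": -1,"y": 0,"z": 0.2,"ax": 0,"ay": 0,"az": 0},
  {"fingers": 0,"x": 0,"y": 0,"z": 0,"ax": 0,"ay": 0,"az": 0},
  {"fingers": 0,"x": 0,"y": 0,"z": 0,"ax": 0,"ay": 0,"az": 0},
])

```text
t: 34.9
eef_pos: [0.5574, -0.2087, 0.0589]
tool_rot: [0.098, 0.02, 0.995, 0.001]
contact_force: [-18.2, 2.9, 13.8]
gripper_width: 0.004
grasp_force: 9.4
```

>>> jog_arm([
  {"fingers": 0,"x": 6,"y": 0,"z": -1.5,"ax": 0,"ay": 0,"az": 0},
  {"fingers": 0,"x": 15,"y": 0,"z": -4,"ax": 0,"ay": 0,"az": 0},
  {"fingers": 0,"x": 25,"y": 0,"z": -10,"ax": 0,"ay": 1,"az": 0},
  {"fingers": 0,"x": 25,"y": 5,"z": -30,"ax": 0,"ay": 3,"az": 0},
  {"fingers": 0,"x": 10,"y": 20,"z": -40,"ax": 0,"ay": 4,"az": 0},
  {"fingers": 0,"x": 0,"y": 40,"z": -30,"ax": 0,"ay": 4,"az": 0},
  {"fingers": 0,"x": 0,"y": 45,"z": -10,"ax": 0,"ay": 0,"az": 0},
  {"fingers": 0,"x": 0,"y": 45,"z": 0,"ax": 0,"ay": 0,"az": 0},
])

```text
t: 35.7
eef_pos: [0.4766, -0.0494, 0.1722]
tool_rot: [0.002, 0.02, 1.0, 0.002]
contact_force: [0.5, 0.1, -0.0]
gripper_width: -0.002
grasp_force: 0.0
```

Run:
```python
from fitc import *
st(); cap('scene','s14')
a=cv2.imread('pics/scene0.png',0); b=cv2.imread('pics/s14.png',0)
for n,(u,v,h) in dict(handle=(400,229,12),cab=(356,218,9),tape=(355,178,15),oil=(254,323,10),bottle=(314,310,14),small=(180,377,12),yellow=(204,300,12)).items():
    t=cv2.resize(a[v-h:v+h,u-h:u+h],None,fx=4,fy=4,interpolation=2); w=cv2.resize(b[v-h-8:v+h+8,u-h-8:u+h+8],None,fx=4,fy=4,interpolation=2)
    m=cv2.minMaxLoc(cv2.matchTemplate(w,t,cv2.TM_CCOEFF_NORMED)); print(n,(m[3][0]-32)/4,(m[3][1]-32)/4,round(m[1],3))
h=np.array([.57,-.208,.056]); print('px per 5mm out',proj('s14',h)-proj('s14',h-[.005,0,0]))
```

```text
t 35.7 p [ 0.4766 -0.0494  0.1722] z [ 0.0046  0.0035 -1.    ] y [0.0399 0.9992 0.0037] F [ 0.4684  0.0979 -0.0336] g -0.12831075106538845 0.0 q [-0.1959  0.226   0.1968  2.0861 -0.0641  0.8302  1.5699]
handle -0.5 -0.5 0.973
cab -0.25 0.0 0.944
tape -8.0 -0.75 0.372
oil 0.0 0.0 0.988
bottle 0.0 0.0 0.999
small 0.0 0.0 0.998
yellow 0.0 0.0 0.998
px per 5mm out [[-1.1217 -0.9146]]
```

>>> jog_arm([
  {"fingers": 0,"x": 0,"y": 45,"z": -10,"ax": 0,"ay": 0,"az": 0},
  {"fingers": 0,"x": 0,"y": 45,"z": -10,"ax": 0,"ay": 0,"az": 0},
  {"fingers": 0,"x": 0,"y": 45,"z": -10,"ax": 0,"ay": 0,"az": 0},
  {"fingers": 0,"x": 0,"y": 45,"z": -10,"ax": 0,"ay": 0,"az": 0},
  {"fingers": 0,"x": 0,"y": 45,"z": -10,"ax": 0,"ay": 0,"az": 0},
  {"fingers": 0,"x": 0,"y": 30,"z": 0,"ax": 0,"ay": 0,"az": 0},
  {"fingers": 0,"x": 0,"y": 0,"z": 0,"ax": 0,"ay": 0,"az": 0},
  {"fingers": 0,"x": 0,"y": 0,"z": 0,"ax": 0,"ay": 0,"az": 0},
])

```text
t: 36.55
eef_pos: [0.4841, 0.2041, 0.2202]
tool_rot: [-0.001, 0.019, 1.0, 0.002]
contact_force: [-0.7, 0.2, -0.6]
gripper_width: 0.0
grasp_force: 0.0
```

Run:
```python
from fitc import *
st(); cap('scene','s15')
a=cv2.imread('pics/scene0.png',0); b=cv2.imread('pics/s15.png',0)
for n,(u,v,h) in dict(handle=(400,229,12),cab=(425,205,9),tape=(355,178,15)).items():
    t=cv2.resize(a[v-h:v+h,u-h:u+h],None,fx=4,fy=4,interpolation=2); w=cv2.resize(b[v-h-8:v+h+8,u-h-8:u+h+8],None,fx=4,fy=4,interpolation=2)
    m=cv2.minMaxLoc(cv2.matchTemplate(w,t,cv2.TM_CCOEFF_NORMED)); print(n,(m[3][0]-32)/4,(m[3][1]-32)/4,round(m[1],3))
```

```text
t 36.55 p [0.4841 0.2041 0.2202] z [-0.0019  0.0034 -1.    ] y [0.0378 0.9993 0.0033] F [-0.6699  0.1588 -0.6138] g 0.014266418739181393 0.0 q [-0.5608  0.243   0.0535  1.9264 -0.0203  0.9727  1.0356]
handle -0.5 -0.5 0.974
cab 0.0 0.0 0.994
tape 0.0 0.0 0.994
```

The tape, cabinet and other things are unmoved, and the tray is shut (2–3 mm further in than at the start). I'm handing in.

```bash
python3 -c "
from station import bot
print(bot.hand_in())"
```

```text
the job is handed in; nothing more can be done
None
```

The piston is in the front-left bay, where it was seen standing before I shut the tray, and the tray is fully shut; I handed the job in at about 37 s, though the interface gave no verdict. The tray jammed just before its catch and took a pull well above the stated 8 N to lock.

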